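Park the scraper and hold the label printer's cover at its index arm

TASK

A label scraper was left lying on the cover of the label printer: take it off, slide it blade first into the slot of its white holder until it is fully home, and let go of it. Then lift the printer's sprung cover until it lines up with the index arm beside it, and hold it there: the program finishes while the gripper is still holding the cover at that angle. Leave the index arm as it is set and the other things on the bench where they are.

Things in the scene. Friction and masses are not known exactly. Their poses are not given: they have to be found in the camera images.
- printer: Label printer: black housing 220 x 220 mm, 124 mm high, fixed to the bench; on top a flat white cover, level when shut. Origin on the bench under the shut cover's middle; x runs from its front (nearest the robot, with the cover's bar) to the hinge at its back, z up. The scraper lies somewhere on the cover at the start.
- cover (a joint): Opening angle of the sprung cover in rad: 0 shut (level), grows as its front rises, stop at 1.3. The white cover is a plate 200 mm long, 220 mm wide, 12 mm thick (top face 136 mm above the bench when shut), hinged at its back edge. A spring and its weight shut it: it needs about 3.5 N at the bar when shut and 5.5 N at 0.7 rad, and it falls shut if let go.
- index (a joint): Set angle of the index arm in rad, about the same hinge line and measured like the cover's angle, somewhere from 0.4 to 0.75: the cover is to be held at this same angle. It must not be shifted.
- cover_bar (a point): Middle of the cover's grip bar: a round steel bar 10 mm thick, 100 mm long, parallel to the hinge, on two arms ahead of the cover's front edge, with a 35 mm gap between bar and edge, open above and below. 240 mm from the hinge line, in the cover's mid-plane; 130 mm above the bench when shut. Axes of the cover: x from bar to hinge, y along the bar.
- cover_hinge (a point): Middle of the cover's hinge line, 130 mm above the bench, in the cover's mid-plane; the line is level, along the printer's y axis. Seen from the robot, the cover's front rises and moves away as it opens.
- index_tip (a point): Outer end of the index arm: a dark steel flat bar 200 mm long, 6 mm wide, 8 mm thick, pivoted on the hinge line just outside the cover's left (+y) edge, 126 mm from the printer's middle line; friction keeps it at its set angle. With the cover at the mark, it lies along the cover's side edge. Axes as the cover's: x from this tip to the hinge.
- scraper: Label scraper 160 mm long, flat underside: a black bar handle 100 mm long, 24 mm wide, 18 mm high, and in line a dark steel blade 60 mm long, 54 mm wide, 4 mm thick. About 0.12 kg. Origin at mid-length on the underside; x towards the blade, z up. Handle x = -80 to +20 mm, blade +20 to +80 mm. It starts flat, crosswise on the cover, blade towards the printer's left.
- scraper_grip (a point): Middle of the scraper's handle, 9 mm above its underside, 30 mm behind its origin: the place to grip it, across its 24 mm width.
- scraper_tip (a point): Middle of the blade's front edge, on the underside, 80 mm ahead of the scraper's origin.
- holder: White plastic scraper holder, fixed to the bench, 170 mm long, 94 mm wide, 54 mm high. Origin on the bench at mid-length; x into the slot (roughly away from the robot), z up. A tongue 40 mm wide, its top 30 mm above the bench (x = -85 to +25 mm), carries the handle; behind it a hooded slot (x = +25 to +75 mm), its floor level with the tongue, takes the blade lying flat.
- slot_mouth (a point): Middle of the slot's mouth, on its floor: 25 mm ahead of the holder's origin, 30 mm above the bench. The slot is 66 mm wide, 10 mm high, 50 mm deep; the hood over it is 14 mm thick, with a viewing notch 30 mm wide cut 30 mm into it from the mouth.
- slot_back (a point): Middle of the slot's back wall at the floor, 75 mm ahead of the holder's origin: the blade's front edge stands here when fully home (about 10 mm of blade then stays outside).
- label_roll: Roll of paper labels standing on end, 80 mm across, 50 mm high; a bystander, leave it alone. Origin at the centre of its underside.
- tape_roll: Roll of tape lying flat, 68 mm across, 24 mm high; a bystander, leave it alone. Origin at the centre of its underside.
- spray: White plastic bottle, 56 mm across, 160 mm high; a bystander, leave it alone. Origin at the centre of its underside.
- pen_cup: White ceramic pen cup, 72 mm across, 95 mm high; a bystander, leave it alone. Origin at the centre of its underside.
- mouse: Black computer mouse, round, 60 mm across, 32 mm high; a bystander, leave it alone. Origin at the centre of its underside.
- calculator: Grey calculator 140 x 85 mm, 16 mm high; a bystander, leave it alone. Origin at the centre of its underside.
- label_box: Small cardboard box 110 x 75 mm, 40 mm high; a bystander, leave it alone. Origin at the centre of its underside.
Things that resemble listed ones, but are neither listed nor needed, are in the scene too. Leave any blue look-alike of the holder alone.

How it is judged:
By the outcome, as a careful person would: the job done as asked, in the order asked, and still so for the second after the job is handed in, while the arm keeps its last pose, push and grip.
It also fails if it takes over 64 s, if anything falls off the work surface, if the arm or the gripper's body presses on something with over 40 N, if the wrist force passes 120 N, or if a joint passes its speed limit or range.

ROBOT

A 6-joint arm with a two-finger parallel gripper is mounted at the origin on the work surface. World frame = base frame: x ahead of the robot, y to its left, z up, the work surface at z = 0. Lengths are in mm, angles in rad, forces in N, time in s.
With the tool pointing down it reaches from about 350 to 975 mm from the base axis. Payload 7.1 kg.
Tool frame: the origin (TCP) lies at the centre of the arm's flange, where the gripper is bolted on; the fingertips stand 182 mm ahead of it and the grasp point (between the pads) lies 163 mm ahead of it; x points along the fingers, y is the direction in which the jaws open and shut, and the axes are right-handed (so a half turn about x gives the same grasp; the last joint's range is limited). The gripper opens to 88 mm and grips with 3 to 60 N. Pads are 20 mm wide; open, the fingers measure 115 mm over their backs; the gripper's body (75 mm by 178 mm) begins 61 mm behind the grasp point.
Start: joints at [-1.163, 0.423, 1.63, -0, 1.089, -0.019], TCP at [258.74, -568.911, 404.675] pointing down, gripper open.
Joint ranges: [-3, 3], [-0.9, 2.11], [0.09, 2.58], [-1.31, 4.45], [0.11, 2.69], [-2.54, 2.54]. Speed limits (rad/s): [2.39, 2.39, 3.01, 3.14, 3.14, 3.14].

INTERFACE

Orientations are given as a rotation vector (axis times angle).
In Python, from workcell import readout, viewer, workorder, models gives the robot as it stands. The module is installed in compiled form; this text tells all that it offers.
- The arm moves only by the tool apply_moves, never from a script. Its argument "commands" is a list that holds one entry, the list of rows, each a list of 4 numbers: the shift along the world's x, y, z in m, then the turn about the world's z in rad. A call has 1 to 8 rows; each row is the pose to reach, as a shift and turn from the pose commanded when the call began; what a row does not reach only later rows make up. A row lasts 1/8 s, in which the tool goes at most 62.5 mm and 10.7 degrees, less where a joint would pass 70% of its speed; a pose out of reach is approached as far as the arm can. A call with a gripper value outside its range is refused whole. "gripper" is the finger opening in m, from 0 to 0.0878, set as the call begins (left out, the last holds). The fingers move at their own pace and stop on an object; the grip force is fixed at half the most. Time passes only in rows, so rows that repeat a pose let the fingers close. It gives the time, the measured TCP pose, the force and the opening at its end, in the units of the state.
- readout.get_obs(): the state, without advancing time (a new reading comes with each control period).
- viewer.get_image(name): name is "scene" or "top"; returns a dict with "color" (420x560x3 uint8, red, green, blue), "vertical_fov" (degrees; the focal length in pixels is half the picture's height over the tangent of half this angle, whatever the lens; pixels are square), "cx", "cy" (the principal point, pixels), "rvec" (rotation vector, rad) and "tvec" (3), from world to camera coordinates, as OpenCV has them. Camera axes: x right, y down, z forward; pixel columns grow to the right and rows downward; lengths in mm; the calibration is good to about 2 mm. A picture is of the moment at which its call begins. There is no depth.
- workorder.close_job(): hands the job in, once; it reports no verdict.
Trained networks look in the newest picture that a camera, given by its name, has taken for a name from the list of things; names that differ only in an ending like _2 or _b are one class to them, and where a whole thing is asked for, a point or a joint stands for the part that bears it (a point fixed in the world has none). Each returns a list of dicts, best first, with "conf" (0 to 1); they miss things now and then, are a little off and sometimes report something else, mostly with a low value. They report only what shows in the picture. A call takes as long as a camera call. They do not tell look-alikes from the thing itself.
- models.search_frame(camera, label): "position" ([x, y, z] in mm, in world coordinates, good to about 4 mm: the middle of the surface that is visible of it).
- models.place_of(camera, label): "position" ([x, y, z] in mm, in world coordinates, good to about 4 mm: a listed point, or the origin of a listed thing).
The state is a dict: "t": time; "qpos": joint angles; "qvel": joint speeds; "joint_torque": joint torques, N m; "ee_pos": TCP position; "orientation": TCP orientation; "ft_force": force on the tool from outside, world axes, zero at the start; "moment": the same for the moment, N m; "width": finger opening in mm.
Only numpy, scipy, OpenCV 4.12 (cv2) and the standard library are available. Lean on these libraries where they do the work, as an engineer would, in place of code of your own. Each camera call takes 0.05 s, during which the arm holds its last target.

## Working session

There is one attempt and no reset: what is moved stays moved. The work goes in short steps, Python scripts to look and compute and a tool call to move; the robot and the scene stay as the last step left them, time stands still between calls to the robot, and variables do not carry over. Pictures are saved under pics/ and viewed, and the job is handed in when it is done.

Besides the shell and the picture viewer there is one more tool, called by a JSON object that holds its "op" and its "data". apply_moves: Moves the arm, as the interface text tells. Its arguments: {"type":"object","properties":{"commands":{"type":"array","items":{"type":"array","items":{"type":"array","items":{"type":"number"}}}},"gripper":{"type":"number"}},"required":["commands"]}

```bash
mkdir -p pics
cat > h.py <<'E'
import numpy as np, cv2
from workcell import readout, viewer, workorder, models
def cam(name):
    d=viewer.get_image(name); R=cv2.Rodrigues(np.array(d['rvec'],float))[0]; t=np.array(d['tvec'],float).ravel()
    f=210/np.tan(np.radians(d['vertical_fov'])/2)
    return d,R,t,f
def save(d,fn,crop=None,s=1):
    im=d['color'][:,:,::-1]
    if crop: im=im[crop[1]:crop[3],crop[0]:crop[2]]
    if s!=1: im=cv2.resize(im,None,fx=s,fy=s,interpolation=cv2.INTER_CUBIC)
    cv2.imwrite('pics/'+fn,im)
def proj(c,P):
    d,R,t,f=c; p=np.atleast_2d(P)@R.T+t
    return np.c_[f*p[:,0]/p[:,2]+d['cx'],f*p[:,1]/p[:,2]+d['cy']]
def onz(c,uv,z):
    d,R,t,f=c; uv=np.atleast_2d(uv).astype(float); r=np.c_[(uv[:,0]-d['cx'])/f,(uv[:,1]-d['cy'])/f,np.ones(len(uv))]@R
    C=-R.T@t; return C+r*((z-C[2])/r[:,2])[:,None]
E
python3 - <<'E'
from h import *
for n in('scene','top'):
    c=cam(n); save(c[0],n+'0.png'); print(n,(-c[1].T@c[2]).round(),c[3],c[0]['cx'],c[0]['cy'])
    for l in('printer','cover_bar','cover_hinge','index_tip','scraper','scraper_grip','scraper_tip','holder','slot_mouth','slot_back'):
        print(l,[(round(x['conf'],2),np.round(x['position']).tolist()) for x in models.place_of(n,l)])
print(readout.get_obs())
E
```

```text
scene [ 905. -648. 1222.] 468.8637875500568 272.13597103104485 210.2534661860348
printer [(0.83, [606.0, 125.0, 1.0])]
cover_bar [(0.59, [461.0, 122.0, 128.0])]
cover_hinge [(0.93, [702.0, 125.0, 132.0]), (0.21, [436.0, -21.0, -6.0])]
index_tip [(0.5, [548.0, 246.0, 266.0]), (0.27, [426.0, 482.0, -0.0])]
scraper [(0.77, [610.0, 122.0, 136.0])]
scraper_grip []
scraper_tip [(0.86, [599.0, 198.0, 135.0])]
holder [(0.75, [302.0, 223.0, -1.0]), (0.66, [502.0, -201.0, -6.0])]
slot_mouth [(0.78, [533.0, -200.0, 31.0]), (0.58, [325.0, 207.0, 29.0])]
slot_back [(0.85, [373.0, 193.0, 31.0]), (0.82, [580.0, -199.0, 26.0])]
top [ 315.   16. 1209.] 400.78297780649297 286.4478546128217 209.25983383155045
printer [(0.81, [602.0, 124.0, 2.0])]
cover_bar [(0.72, [459.0, 120.0, 129.0])]
cover_hinge [(0.76, [697.0, 123.0, 131.0])]
index_tip [(0.62, [554.0, 248.0, 263.0]), (0.15, [614.0, 89.0, 145.0])]
scraper [(0.9, [610.0, 121.0, 135.0])]
scraper_grip [(0.98, [618.0, 89.0, 149.0])]
scraper_tip [(0.78, [592.0, 194.0, 137.0])]
holder [(0.84, [300.0, 216.0, -4.0]), (0.67, [505.0, -201.0, 1.0])]
slot_mouth [(0.83, [324.0, 207.0, 30.0]), (0.67, [721.0, -129.0, 0.0])]
slot_back [(0.81, [366.0, 196.0, 32.0]), (0.78, [580.0, -204.0, 26.0]), (0.39, [614.0, 119.0, 138.0])]
{'t': 1.1, 'qpos': array([-1.16298903e+00,  4.23071863e-01,  1.62988370e+00, -1.00932766e-05,
        1.08860496e+00, -1.89737823e-02]), 'qvel': array([ 1.08353964e-03, -1.09488710e-03, -3.48869311e-04, -3.35193785e-03,
       -1.76326570e-03, -4.69984607e-06]), 'joint_torque': array([-2.53630780e-03, -5.44587600e+01, -2.74044853e+01,  6.46137586e-02,
        1.69204938e-02, -1.55117402e-06]), 'ee_pos': array([ 258.7470489 , -568.9120332 ,  404.69906099]), 'orientation': array([ 1.98567467,  0.43024668, -1.98567988]), 'ft_force': array([-0.27495498, -0.54827995, -0.91075727]), 'moment': array([ 0.00628034,  0.01012792, -0.00643426]), 'width': 87.39558848077715}
```

View pics/scene0.png

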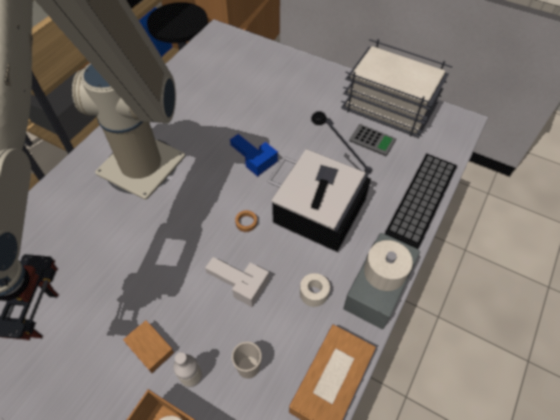

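View pics/top0.png

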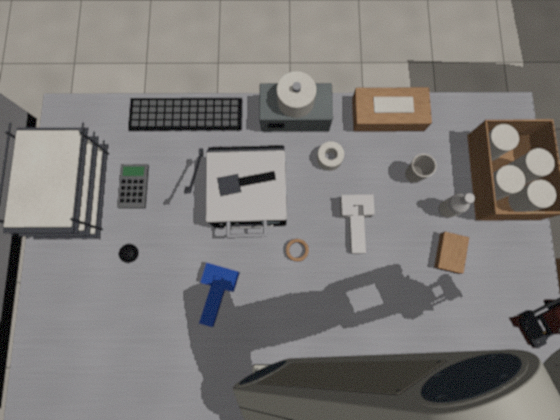

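Run:
```python
from h import *
from scipy.spatial.transform import Rotation as Ro
c=cam('scene'); save(c[0],'s1.png',(260,100,400,255),5)
save(c[0],'g1.png',(0,220,120,360),5); save(c[0],'hd1.png',(195,240,335,310),5)
d=cam('top'); save(d[0],'t1.png',(150,135,300,250),5);save(d[0],'ht1.png',(320,180,400,265),6)
print(Ro.from_rotvec(readout.get_obs()['orientation']).as_matrix().round(3))
```

```text
[[ 0.     0.414 -0.91 ]
 [-0.    -0.91  -0.414]
 [-1.     0.    -0.   ]]
```

View pics/s1.png

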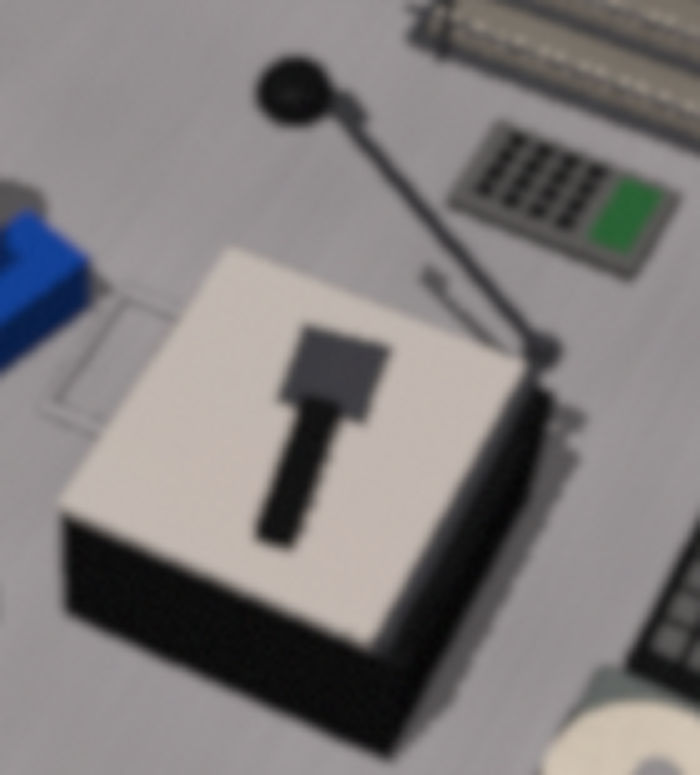

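View pics/g1.png

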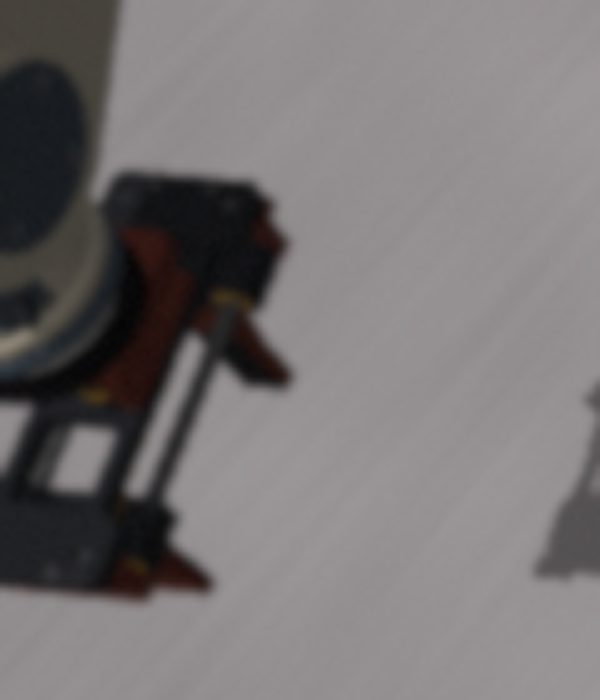

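View pics/t1.png

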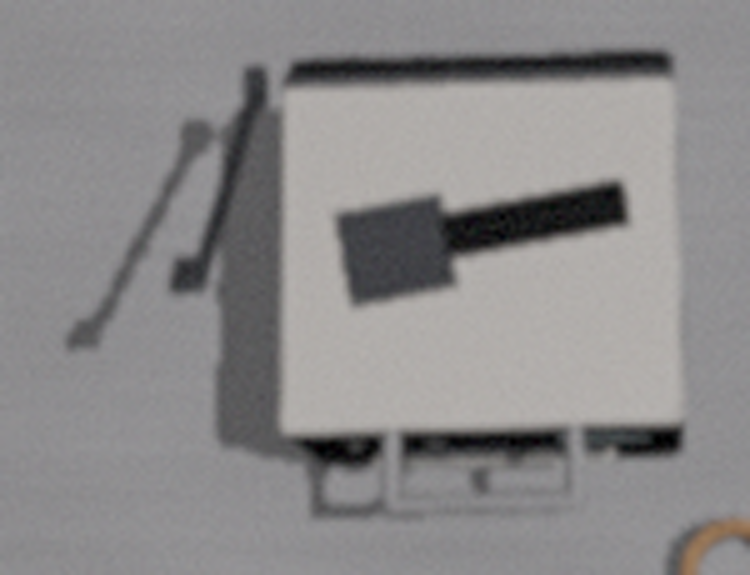

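View pics/hd1.png

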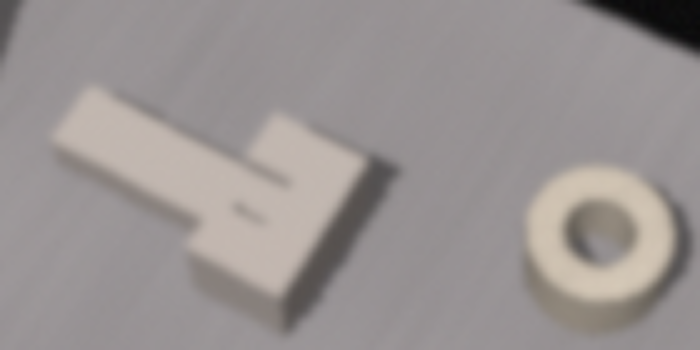

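View pics/ht1.png

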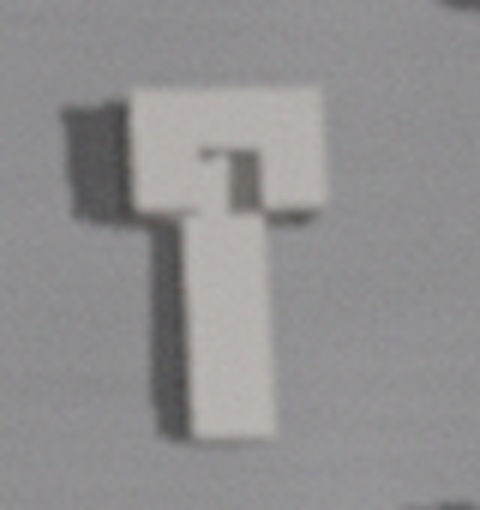

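Run:
```python
from h import *
from scipy.spatial.transform import Rotation as Ro
c=cam('scene'); o=readout.get_obs(); R=Ro.from_rotvec(o['orientation']).as_matrix(); p=o['ee_pos']
im=cv2.resize(c[0]['color'][200:400,0:160,::-1].copy(),None,fx=4,fy=4,interpolation=cv2.INTER_CUBIC)
def box(hy,hz,x0,x1,col):
    P=[p+R@np.array([x,y,z]) for x in(x0,x1) for y in(-hy,hy) for z in(-hz,hz)]
    q=((proj(c,P)-[0,200])*4+1.5).astype(int)
    for i in range(8):
        for b in(1,2,4):
            if not i&b: cv2.line(im,tuple(map(int,q[i])),tuple(map(int,q[i|b])),col,1)
box(89,37.5,40,102,(0,255,0)); box(37.5,89,40,102,(0,0,255)); box(57,10,102,182,(255,255,0))
cv2.imwrite('pics/g2.png',im)
```

```text
(no output)
```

View pics/g2.png

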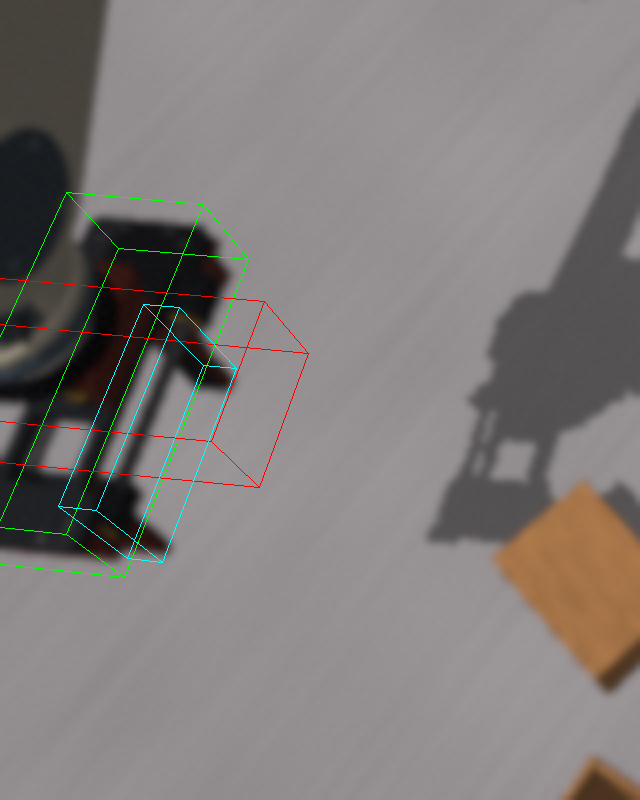

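Run:
```python
from h import *
s=cam('scene'); t=cam('top')
P=lambda c:np.c_[c[3]*c[1][0]+(c[0]['cx'])*c[1][2],].T if 0 else np.array([[c[3],0,c[0]['cx']],[0,c[3],c[0]['cy']],[0,0,1]])@np.c_[c[1],c[2]]
def tri(a,b):
    X=cv2.triangulatePoints(P(s),P(t),np.array(a,float)[:,None],np.array(b,float)[:,None]).ravel();X=X[:3]/X[3]
    return X.round(1), (proj(s,X)-a).round(1),(proj(t,X)-b).round(1)
print('tip',tri((329,120.6),(187.6,190)))
print('hinge end',tri((368,170),(201,150.6)))
# cover corners z=136 scene zoom coords
cs=np.array([(230,247),(62,512),(372,645),(530,365)])/5+[260,100]
print(onz(s,cs,136).round(1))
ct=np.array([(283,78),(280,436),(683,433),(673,78)])/5+[150,135]
print(onz(t,ct,136).round(1))
# scraper, top view: blade corners z140, handle end z154
print('blade',onz(t,np.array([(335,215),(440,195),(455,283),(352,305)])/5+[150,135],140).round(1))
print('handle end',onz(t,np.array([(620,181),(628,222)])/5+[150,135],154).round(1))
print('handle start',onz(t,np.array([(442,213),(448,258)])/5+[150,135],154).round(1))
print('s blade',onz(s,np.array([(303,325),(390,345),(365,422),(280,400)])/5+[260,100],140).round(1))
print('s handle end',onz(s,np.array([(252,535),(295,548)])/5+[260,100],154).round(1))
# holder
print('hold hood',onz(t,np.array([(132,88),(323,88),(326,207),(135,212)])/6+[320,180],54).round(1))
print('tongue',onz(t,np.array([(183,212),(190,438),(277,437),(265,212)])/6+[320,180],30).round(1))
print('s hood',onz(s,np.array([(278,112),(372,160),(283,297),(190,240)])/5+[195,240],54).round(1))
print('s tongue',onz(s,np.array([(95,85),(52,137)])/5+[195,240],30).round(1))
print('bar',onz(t,np.array([(385,508),(585,500)])/5+[150,135],130).round(1))
```

```text
tip (array([556. , 250.8, 260.1]), array([[-0.4,  0.2]]), array([[-0.5, -0.5]]))
hinge end (array([701. , 247.9, 131.2]), array([[ 0.2, -0.1]]), array([[0.2, 0.2]]))
[[504.8 224.  136. ]
 [515.    2.2 136. ]
 [705.4   9.7 136. ]
 [701.  230.2 136. ]]
[[699.8 231.7 136. ]
 [495.8 226.6 136. ]
 [496.3   8.1 136. ]
 [698.9  12.4 136. ]]
blade [[618.7 199.6 140. ]
 [630.  141.8 140. ]
 [579.8 132.7 140. ]
 [567.6 188.9 140. ]]
handle end [[633.4  41.8 154. ]
 [610.1  37.5 154. ]]
handle start [[615.6 138.9 154. ]
 [590.3 135.2 154. ]]
s blade [[572.6 188.1 140. ]
 [624.1 199.9 140. ]
 [636.3 141.4 140. ]
 [586.5 131.3 140. ]]
s handle end [[620.2  30.1 154. ]
 [644.6  34.1 154. ]]
hold hood [[ 590.3 -157.3   54. ]
 [ 589.8 -251.8   54. ]
 [ 530.  -250.3   54. ]
 [ 528.  -156.7   54. ]]
tongue [[ 532.3 -184.3   30. ]
 [ 419.7 -183.4   30. ]
 [ 419.9 -226.1   30. ]
 [ 532.1 -225.2   30. ]]
s hood [[ 535.4 -155.8   54. ]
 [ 596.  -155.2   54. ]
 [ 595.8 -248.6   54. ]
 [ 534.9 -245.6   54. ]]
s tongue [[ 427.3 -183.3   30. ]
 [ 424.9 -223.1   30. ]]
bar [[457.  169.7 130. ]
 [460.8  61.4 130. ]]
```

{"op": "apply_moves", "data": {"commands": [[[0.03,0.055,0,0.17],[0.06,0.11,0,0.34],[0.09,0.165,0,0.51],[0.12,0.22,0,0.68],[0.15,0.275,0,0.85],[0.18,0.33,0,1.02],[0.21,0.385,0,1.19],[0.24,0.44,0,1.339]]], "gripper": 0.07}}

```text
t: 2.35
ee_pos: [498.9, -128.1, 405.0]
orientation: [1.061, 1.296, -1.06]
ft_force: [0.6, -1.1, 0.3]
width: 70.0
```

{"op": "apply_moves", "data": {"commands": [[[0.03,0.055,0,0],[0.06,0.11,0,0],[0.09,0.165,0,0],[0.11,0.2,0,0],[0.118,0.216,-0.03,0],[0.118,0.216,-0.05,0],[0.118,0.216,-0.05,0]]]}}

```text
t: 3.22
ee_pos: [615.6, 86.3, 353.0]
orientation: [1.062, 1.298, -1.066]
ft_force: [0.1, -0.8, -0.2]
width: 69.8
```

Run:
```python
from h import *
o=readout.get_obs(); print(o['t'],o['ee_pos'],o['qpos'].round(3),o['ft_force'],o['width'])
s=cam('scene'); t=cam('top'); save(s[0],'s2.png',(240,60,400,255),4); save(t[0],'t2.png',(130,120,310,260),4)
```

```text
3.225 [615.62797121  86.27866864 353.04404123] [ 0.12   0.479  1.674 -0.     0.992 -0.075] [ 0.06226224 -0.75513748 -0.19388364] 69.83080140482862
```

View pics/s2.png

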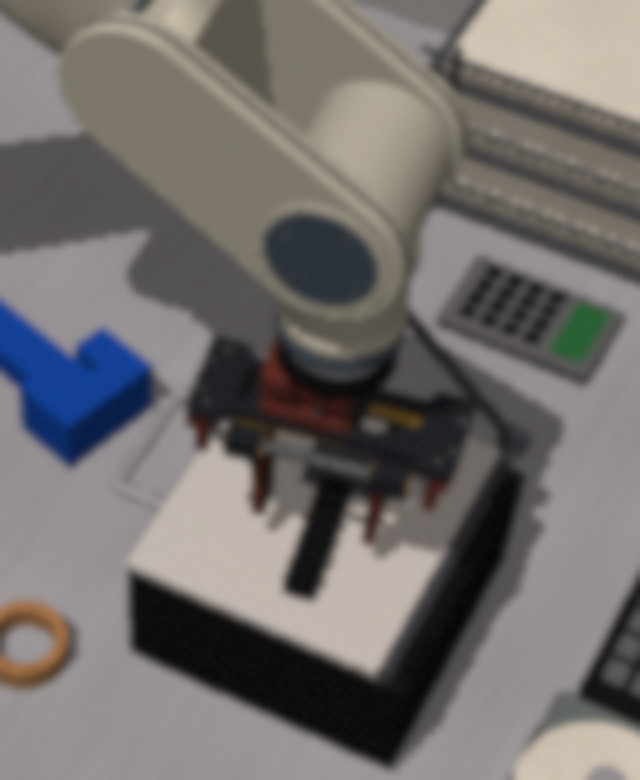

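View pics/t2.png

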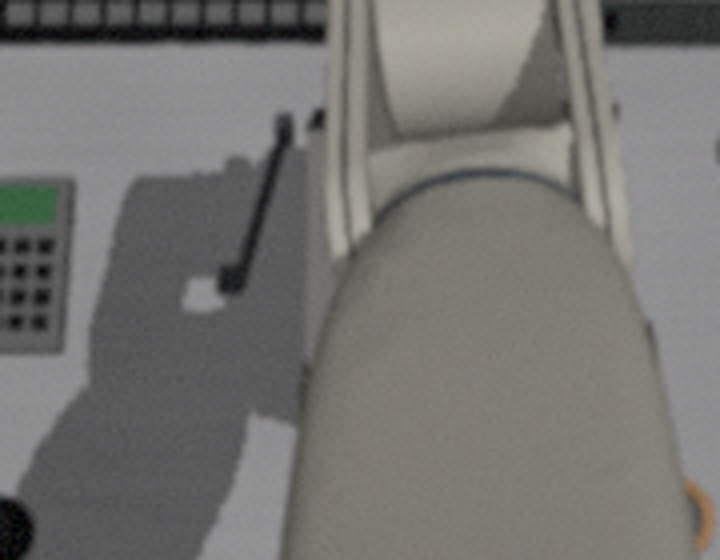

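{"op": "apply_moves", "data": {"commands": [[[0,0,-0.02,0],[0,0,-0.03,0],[0,0,-0.034,0],[0,0,-0.034,0],[0,0,-0.034,0]]]}}

```text
t: 3.95
ee_pos: [616.3, 86.0, 321.0]
orientation: [1.065, 1.295, -1.064]
ft_force: [1.8, 0.1, 0.2]
width: 70.0
```

{"op": "apply_moves", "data": {"commands": [[[0,0,0,0],[0,0,0,0],[0,0,0,0],[0,0,0,0],[0,0,0,0],[0,0,0,0]]], "gripper": 0.0}}

```text
t: 4.7
ee_pos: [616.2, 86.0, 320.7]
orientation: [1.064, 1.295, -1.064]
ft_force: [-0.3, -0.3, 0.4]
width: 23.4
```

{"op": "apply_moves", "data": {"commands": [[[0,0,0.03,0],[0,0,0.08,0],[-0.02,-0.03,0.1,-0.17],[-0.055,-0.075,0.1,-0.34],[-0.09,-0.12,0.1,-0.51],[-0.12,-0.16,0.1,-0.68],[-0.15,-0.2,0.1,-0.85],[-0.18,-0.24,0.1,-1.02]]]}}

```text
t: 5.7
ee_pos: [434.9, -155.0, 420.6]
orientation: [1.789, 0.694, -1.789]
ft_force: [1.5, -0.8, -1.6]
width: 23.8
```

{"op": "apply_moves", "data": {"commands": [[[-0.02,-0.02,0,-0.17],[-0.035,-0.035,0,-0.34],[-0.046,-0.0495,0,-0.51],[-0.046,-0.0495,0,-0.68],[-0.046,-0.0495,-0.05,-0.756],[-0.046,-0.0495,-0.1,-0.756],[-0.046,-0.0495,-0.13,-0.756],[-0.046,-0.0495,-0.13,-0.756]]]}}

```text
t: 6.7
ee_pos: [389.3, -203.0, 288.9]
orientation: [-2.21, 0.009, 2.22]
ft_force: [0.4, -0.6, -1.2]
width: 23.4
```

Run:
```python
from h import *
o=readout.get_obs(); print(o['t'],o['ee_pos'],o['qpos'].round(3),o['ft_force'],o['width'])
s=cam('scene'); t=cam('top'); save(s[0],'s3.png',(150,200,310,330),4.5); save(t[0],'t3.png',(300,150,420,280),4.5)
for n in ('scene','top'):
  for l in('scraper','scraper_grip','scraper_tip','slot_mouth','slot_back'):
    print(n,l,[(round(x['conf'],2),np.round(x['position']).tolist()) for x in models.place_of(n,l)])
```

```text
6.7 [ 389.3287495  -203.03528793  288.94642913] [-0.508  0.35   2.107 -0.     0.69   1.073] [ 0.37287163 -0.63472163 -1.15734072] 23.424187126359378
scene scraper [(0.85, [425.0, -204.0, 106.0])]
scene scraper_grip [(0.61, [391.0, -206.0, 116.0])]
scene scraper_tip [(0.7, [503.0, -206.0, 105.0]), (0.24, [603.0, 127.0, -0.0])]
scene slot_mouth [(0.93, [533.0, -202.0, 30.0]), (0.81, [326.0, 207.0, 30.0]), (0.63, [425.0, 480.0, -1.0])]
scene slot_back [(0.98, [372.0, 192.0, 30.0]), (0.88, [582.0, -199.0, 28.0]), (0.58, [423.0, -203.0, 104.0])]
top scraper [(0.55, [425.0, -202.0, 103.0])]
top scraper_grip []
top scraper_tip [(0.86, [502.0, -203.0, 105.0])]
top slot_mouth [(0.95, [326.0, 207.0, 27.0]), (0.61, [535.0, -201.0, 27.0])]
top slot_back [(0.82, [369.0, 196.0, 33.0]), (0.64, [578.0, -202.0, 29.0]), (0.58, [533.0, -198.0, 23.0])]
```

View pics/s3.png

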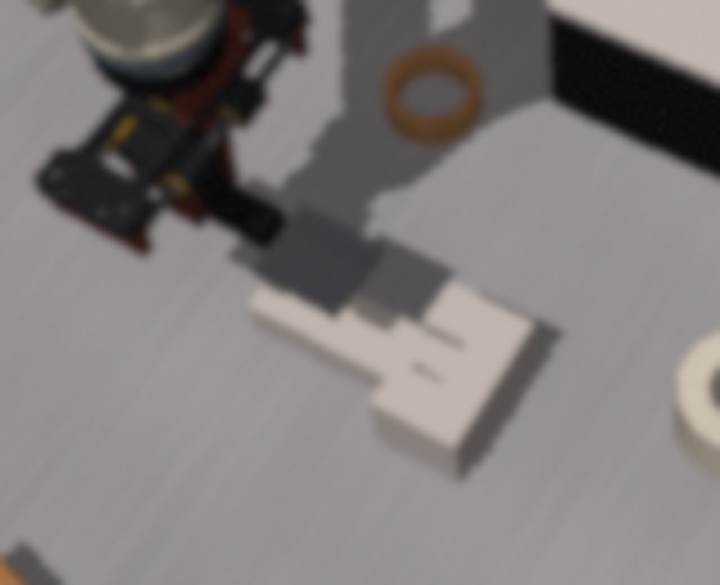

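View pics/t3.png

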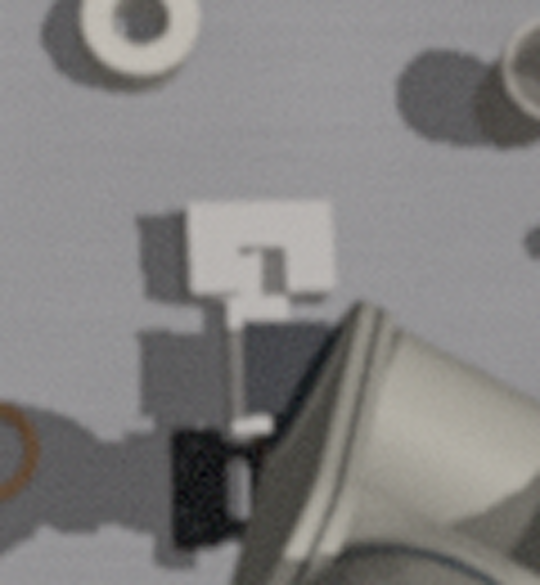

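{"op": "apply_moves", "data": {"commands": [[[0,0,-0.04,0],[0,0,-0.06,0],[0,0,-0.071,0],[0.01,0,-0.071,0],[0.02,0,-0.071,0],[0.02,0,-0.071,0]]]}}

```text
t: 8.05
ee_pos: [411.6, -203.7, 220.5]
orientation: [-2.22, 0.012, 2.215]
ft_force: [-0.1, 0.7, -1.1]
width: 23.7
```

Run:
```python
from h import *
o=readout.get_obs(); print(o['t'],o['ee_pos'],o['ft_force'],o['width'])
s=cam('scene'); t=cam('top'); save(s[0],'s4.png',(180,210,290,320),6); save(t[0],'t4.png',(320,170,390,260),6)
```

```text
8.05 [ 411.63323808 -203.74159181  220.50824143] [-0.08031332  0.72674399 -1.12531573] 23.688287060621093
```

View pics/s4.png

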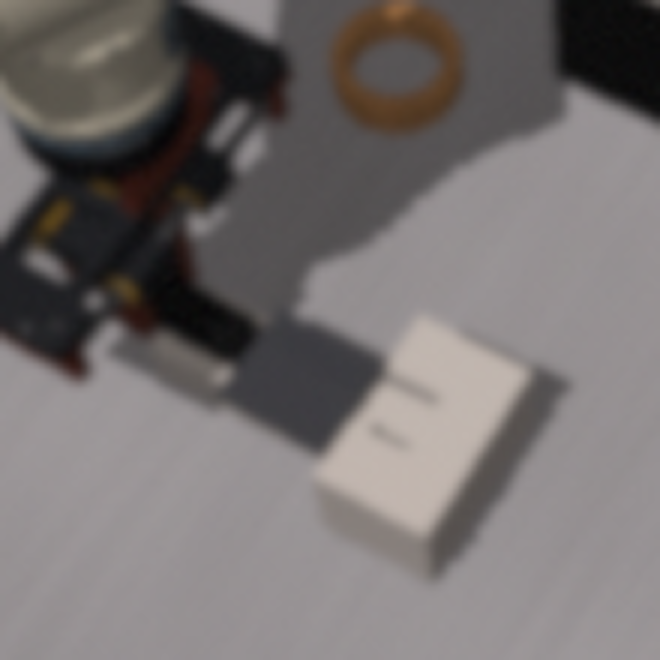

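View pics/t4.png

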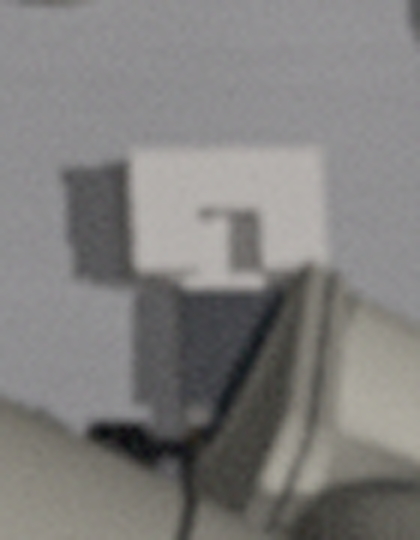

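{"op": "apply_moves", "data": {"commands": [[[0,0,-0.003,0],[0.006,0,-0.003,0],[0.012,0,-0.003,0],[0.02,0,-0.003,0],[0.028,0,-0.003,0],[0.036,0,-0.003,0],[0.036,0,-0.003,0]]]}}

```text
t: 9.02
ee_pos: [446.9, -203.5, 216.7]
orientation: [-2.217, 0.011, 2.216]
ft_force: [-0.5, 0.1, -1.5]
width: 24.0
```

Run:
```python
from h import *
o=readout.get_obs(); print(o['t'],o['ee_pos'],o['ft_force'],o['moment'],o['width'])
s=cam('scene'); t=cam('top'); save(s[0],'s5.png',(180,210,290,320),6); save(t[0],'t5.png',(320,170,390,260),6)
```

```text
9.025 [ 446.88478504 -203.48948444  216.70035051] [-0.54620225  0.09211945 -1.54132242] [ 0.02615297  0.05001368 -0.02168734] 24.0422681089662
```

View pics/s5.png

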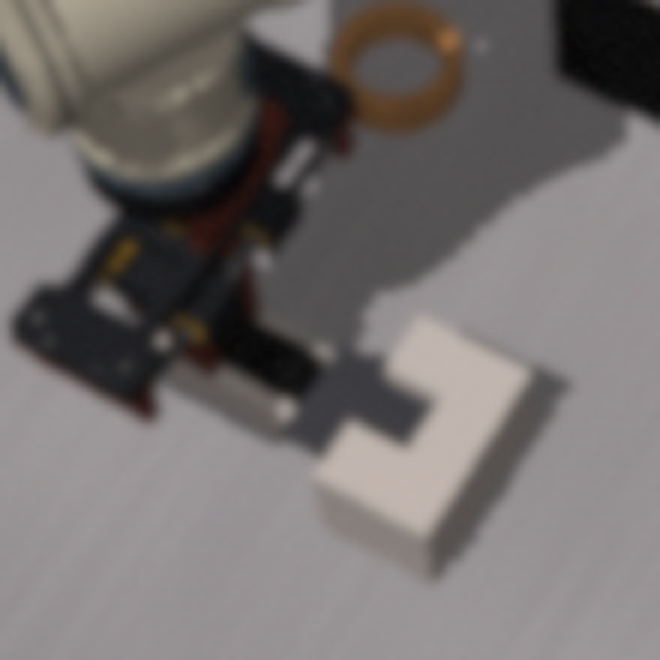

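{"op": "apply_moves", "data": {"commands": [[[0.006,0,0,0],[0.012,0,-0.0005,0],[0.016,0,-0.0005,0],[0.018,0,-0.001,0],[0.02,0,-0.001,0],[0.02,0,-0.001,0]]]}}

```text
t: 9.88
ee_pos: [466.2, -203.5, 215.7]
orientation: [-2.216, 0.011, 2.216]
ft_force: [-0.5, 0.2, -0.9]
width: 23.8
```

{"op": "apply_moves", "data": {"commands": [[[0.001,0,0,0],[0.002,0,0,0],[0.003,0,0,0],[0.004,0,0,0],[0.004,0,0,0]]]}}

```text
t: 10.5
ee_pos: [468.5, -203.2, 215.1]
orientation: [-2.21, 0.009, 2.221]
ft_force: [-7.6, -1.4, -0.5]
width: 23.8
```

{"op": "apply_moves", "data": {"commands": [[[0.001,0,0,0],[0.002,0,0,0],[0.002,0,0,0]]]}}

```text
t: 10.88
ee_pos: [469.2, -203.1, 214.8]
orientation: [-2.206, 0.008, 2.224]
ft_force: [-14.6, -3.4, 3.3]
width: 23.4
```

Run:
```python
from h import *
o=readout.get_obs(); print(o['t'],o['ee_pos'],o['ft_force'],o['moment'],o['width'])
s=cam('scene'); t=cam('top'); save(s[0],'s6.png',(180,210,290,320),6); save(t[0],'t6.png',(320,170,390,260),6)
```

```text
10.875 [ 469.19566085 -203.06378143  214.8437562 ] [-14.62690249  -3.37180279   3.25960903] [-0.71658417  2.1406989  -0.12651731] 23.40361273575109
```

View pics/s6.png

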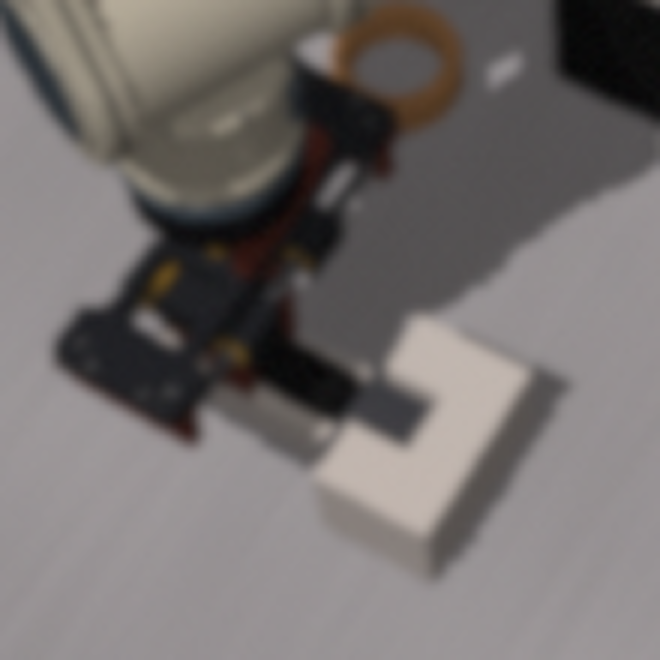

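{"op": "apply_moves", "data": {"commands": [[[-0.002,0,0,0],[-0.002,0,0,0]]]}}

```text
t: 11.22
ee_pos: [468.5, -203.2, 215.1]
orientation: [-2.21, 0.01, 2.221]
ft_force: [-6.7, -1.5, -0.5]
width: 23.5
```

{"op": "apply_moves", "data": {"commands": [[[0,0,0,0],[0,0,0,0],[0,0,0,0],[0,0,0,0]]], "gripper": 0.06}}

```text
t: 11.72
ee_pos: [470.4, -203.5, 215.8]
orientation: [-2.217, 0.011, 2.216]
ft_force: [-0.3, 0.2, 0.5]
width: 58.5
```

{"op": "apply_moves", "data": {"commands": [[[0,0,0.02,0],[0,0,0.06,0],[0,0,0.11,0],[-0.04,0.04,0.17,0],[-0.09,0.08,0.2,0],[-0.09,0.12,0.2,0]]]}}

```text
t: 12.48
ee_pos: [378.7, -83.0, 417.3]
orientation: [-2.218, 0.015, 2.212]
ft_force: [1.5, -0.1, 0.3]
width: 60.0
```

Run:
```python
from h import *
o=readout.get_obs(); print(o['t'],o['ee_pos'],o['qpos'].round(2),o['ft_force'],o['moment'],o['width'])
s=cam('scene'); t=cam('top'); save(s[0],'s7.png',(180,210,290,320),6); save(t[0],'t7.png',(320,170,390,260),6)
save(s[0],'s7b.png'); save(t[0],'t7b.png')
for n in ('scene','top'):
  for l in('scraper','scraper_grip','scraper_tip','slot_mouth','slot_back','cover_bar','cover_hinge','index_tip'):
    print(n,l,[(round(x['conf'],2),np.round(x['position']).tolist()) for x in models.place_of(n,l)])
```

```text
12.475 [378.73462384 -83.03471961 417.2958598 ] [-0.25  0.04  2.11  0.    0.99  1.34] [ 1.46148085 -0.08306519  0.31154642] [0.13454876 0.04031024 0.03143993] 60.03082519485617
scene scraper [(0.65, [503.0, -203.0, 32.0])]
scene scraper_grip [(0.92, [471.0, -205.0, 42.0]), (0.52, [719.0, -130.0, 4.0])]
scene scraper_tip [(0.68, [583.0, -204.0, 28.0])]
scene slot_mouth [(0.83, [533.0, -201.0, 29.0]), (0.73, [326.0, 207.0, 29.0])]
scene slot_back [(0.74, [376.0, 193.0, 32.0]), (0.57, [580.0, -200.0, 27.0])]
scene cover_bar [(0.63, [463.0, 118.0, 131.0])]
scene cover_hinge [(0.62, [702.0, 122.0, 130.0])]
scene index_tip [(0.5, [546.0, 247.0, 264.0])]
top scraper [(0.51, [500.0, -205.0, 30.0])]
top scraper_grip [(0.72, [470.0, -204.0, 41.0]), (0.49, [633.0, 484.0, 0.0])]
top scraper_tip [(0.7, [579.0, -202.0, 31.0])]
top slot_mouth [(0.95, [323.0, 208.0, 26.0]), (0.57, [534.0, -199.0, 28.0])]
top slot_back [(0.89, [581.0, -199.0, 29.0]), (0.63, [365.0, 196.0, 31.0])]
top cover_bar [(0.9, [461.0, 120.0, 132.0]), (0.58, [632.0, 481.0, 1.0])]
top cover_hinge [(0.81, [701.0, 123.0, 130.0]), (0.15, [556.0, -486.0, 1.0])]
top index_tip [(0.7, [535.0, -197.0, 26.0])]
```

View pics/s7.png

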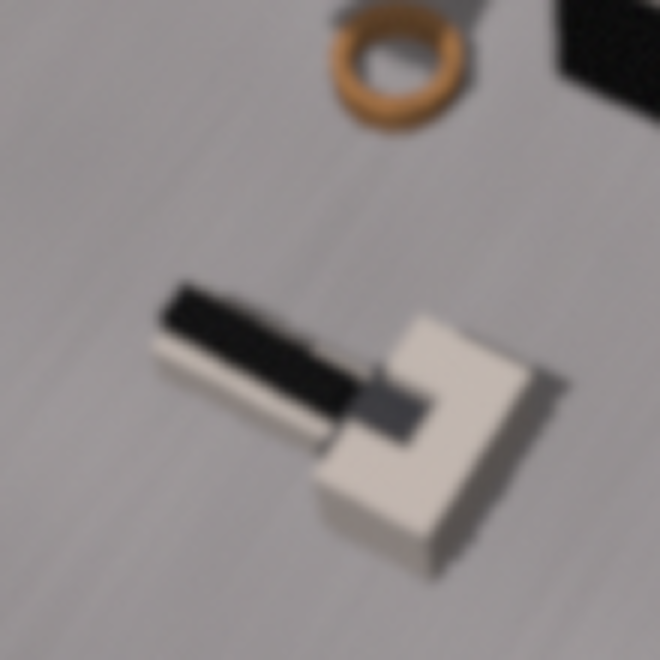

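View pics/t7.png

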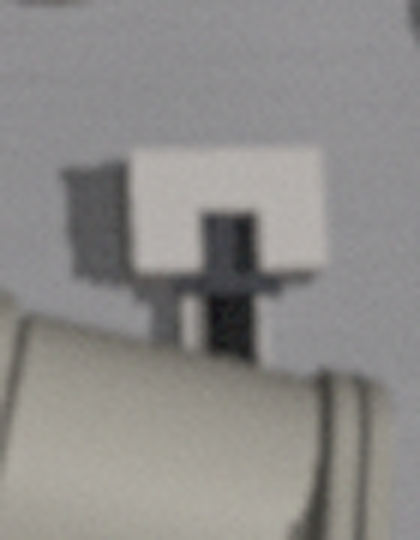

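View pics/s7b.png

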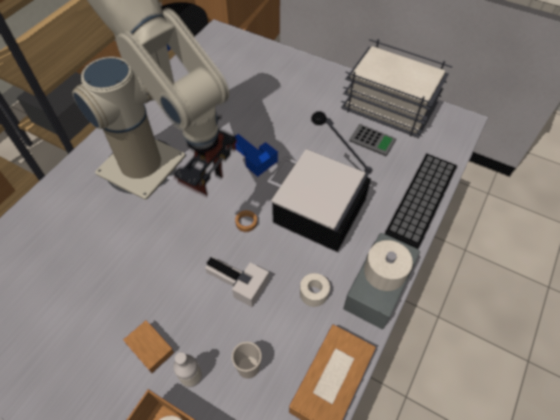

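Run:
```python
from h import *
s=cam('scene'); t=cam('top')
print(onz(s,np.array([(187,287),(160,322)])/6+[180,210],48).round(1))
print('tongue end',onz(s,np.array([(152,340)])/6+[180,210],30).round(1), 'hood',onz(s,np.array([(425,315),(315,480),(530,375),(430,532)])/6+[180,210],54).round(1))
# finger/top: handle front at z48, hood front z54 in top
print(onz(t,np.array([(203,292),(258,292)])/6+[320,170],48).round(1),onz(t,np.array([(135,272),(325,270)])/6+[320,170],54).round(1))
im=s[0]['color'][:,:,::-1].copy(); save(s[0],'s8.png',(215,60,400,200),4.3)
save(t[0],'t8.png',(150,135,300,250),5)
```

```text
[[ 429.1 -196.5   48. ]
 [ 428.6 -218.1   48. ]]
tongue end [[ 423.4 -221.3   30. ]] hood [[ 536.1 -155.7   54. ]
 [ 536.9 -251.2   54. ]
 [ 594.2 -158.    54. ]
 [ 594.8 -246.7   54. ]]
[[ 518.9 -190.6   48. ]
 [ 518.8 -217.7   48. ]] [[ 528.  -156.7   54. ]
 [ 528.5 -249.8   54. ]]
```

View pics/t8.png

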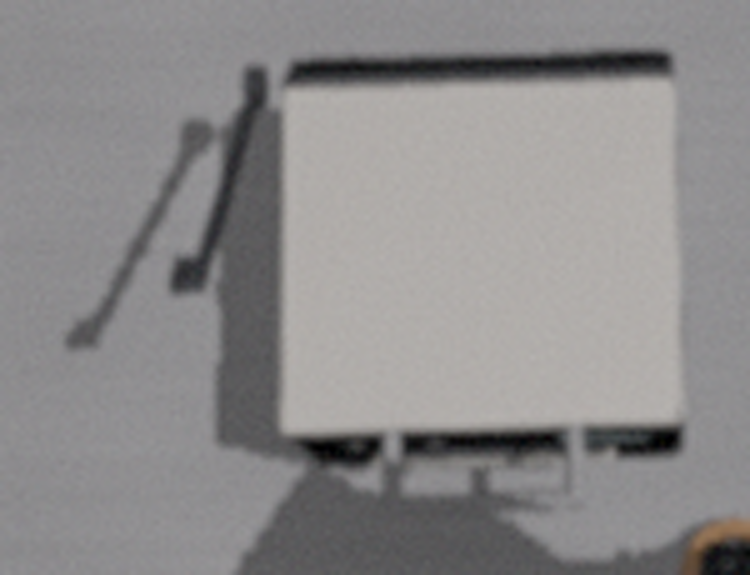

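View pics/s8.png

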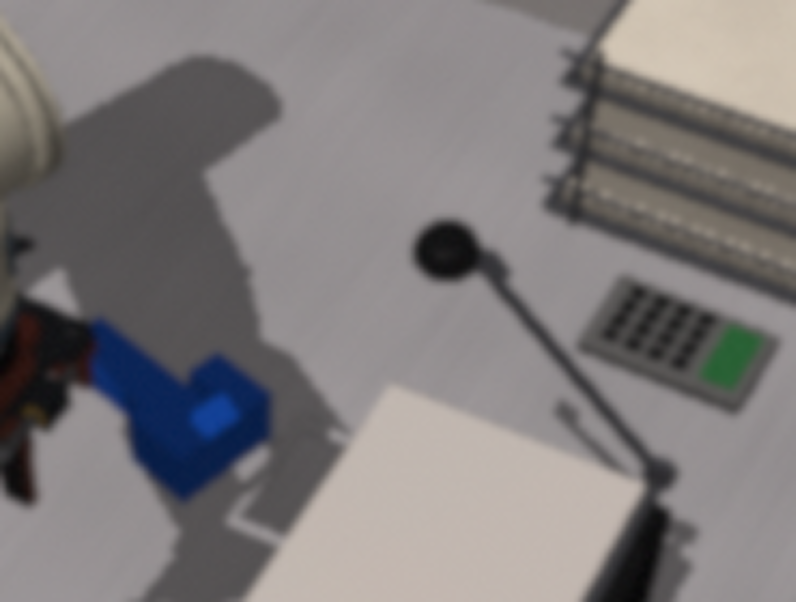

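{"op": "apply_moves", "data": {"commands": [[[0,0.02,0,0.17],[0.01,0.05,0,0.34],[0.02,0.08,0,0.51],[0.035,0.11,0,0.68],[0.05,0.14,0,0.85],[0.06,0.17,0,1.02],[0.07,0.19,0,1.19],[0.08,0.2025,0,1.36]]], "gripper": 0.026}}

```text
t: 14.48
ee_pos: [460.4, 120.1, 415.7]
orientation: [1.365, 1.1, -1.365]
ft_force: [-0.2, -0.3, -0.4]
width: 25.9
```

{"op": "apply_moves", "data": {"commands": [[[0,0,0,0.17],[0,0,0,0.236],[0,0,-0.04,0.236],[0,0,-0.07,0.236],[0,0,-0.07,0.236],[0,0,-0.07,0.236]]]}}

```text
t: 15.22
ee_pos: [460.6, 119.2, 346.5]
orientation: [1.199, 1.216, -1.197]
ft_force: [-1.1, -0.3, 0.2]
width: 25.8
```

Run:
```python
from h import *
o=readout.get_obs(); print(o['t'],o['ee_pos'],o['orientation'],o['qpos'].round(2),o['ft_force'],o['width'])
s=cam('scene'); t=cam('top'); save(s[0],'s9.png',(220,70,380,220),4.5); save(t[0],'t9.png',(150,135,300,250),5)
for n in ('scene','top'):
  for l in('cover_bar','index_tip'):
    print(n,l,[(round(x['conf'],2),np.round(x['position']).tolist()) for x in models.place_of(n,l)])
```

```text
15.225 [460.64225326 119.17450312 346.53662318] [ 1.19875422  1.21574915 -1.19731706] [0.23 0.29 2.   0.   0.85 0.21] [-1.09070896 -0.29169973  0.24025362] 25.83078968298641
scene cover_bar [(0.72, [460.0, 121.0, 131.0])]
scene index_tip [(0.58, [549.0, 247.0, 266.0])]
top cover_bar [(0.66, [634.0, 479.0, 1.0])]
top index_tip [(0.49, [554.0, 248.0, 263.0]), (0.28, [425.0, -479.0, 2.0])]
```

View pics/s9.png

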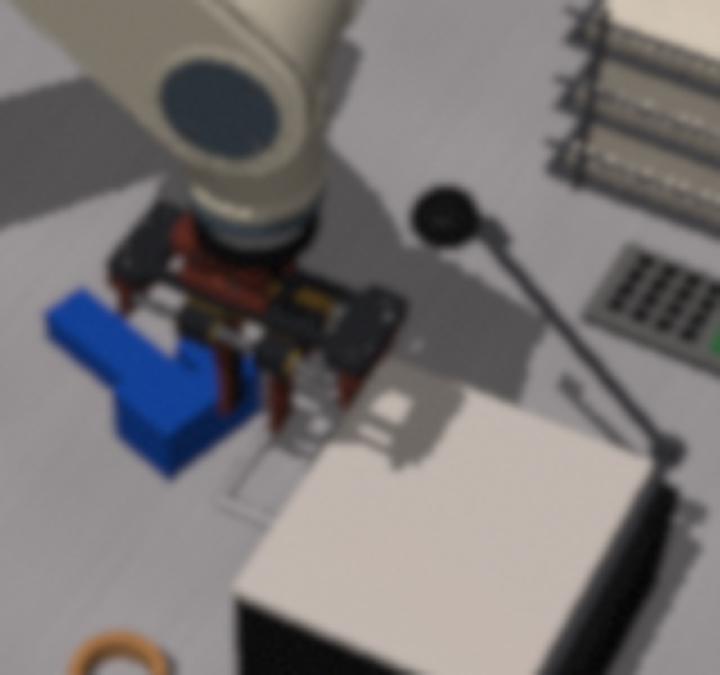

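View pics/t9.png

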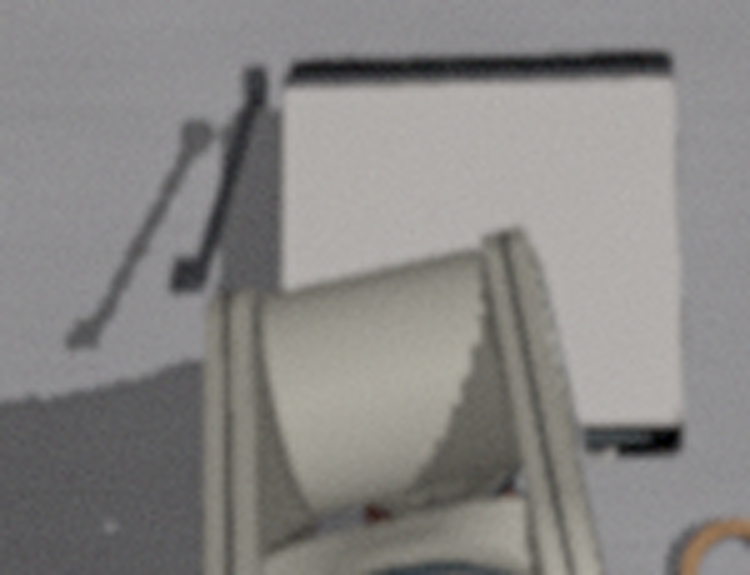

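{"op": "apply_moves", "data": {"commands": [[[0,0,-0.015,0],[0,0,-0.03,0],[0,0,-0.04,0],[0,0,-0.047,0],[0,0,-0.047,0],[0,0,-0.047,0]]]}}

```text
t: 16.27
ee_pos: [460.3, 119.1, 298.8]
orientation: [1.198, 1.216, -1.198]
ft_force: [0.1, 0.1, -0.8]
width: 25.9
```

Run:
```python
from h import *
o=readout.get_obs(); print(o['t'],o['ee_pos'],o['ft_force'],o['width'])
s=cam('scene'); save(s[0],'s10.png',(250,110,350,200),7)
```

```text
16.275 [460.32433998 119.07730341 298.81276516] [ 0.09366354  0.09947823 -0.77159671] 25.87407920911956
```

View pics/s10.png

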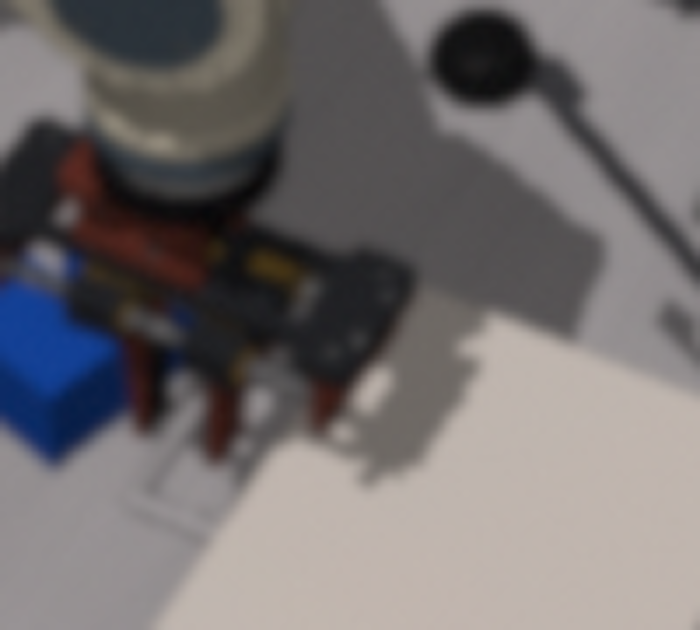

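Fingers straddle the bar (fingers at zoom (145,420) and (215,440), bar passing between); no force. Close.

{"op": "apply_moves", "data": {"commands": [[[0,0,0,0],[0,0,0,0],[0,0,0,0],[0,0,0,0]]], "gripper": 0.0}}

```text
t: 16.82
ee_pos: [461.1, 119.1, 299.1]
orientation: [1.2, 1.214, -1.196]
ft_force: [4.0, -1.2, -1.4]
width: 9.2
```

{"op": "apply_moves", "data": {"commands": [[[0.001,0,0.012,0],[0.002,0,0.024,0],[0.0035,0,0.0359,0],[0.0058,0,0.0477,0],[0.0085,0,0.0594,0],[0.0117,0,0.0709,0],[0.0155,0,0.0823,0],[0.0199,0,0.0935,0]]]}}

```text
t: 17.82
ee_pos: [479.8, 119.3, 392.4]
orientation: [1.198, 1.218, -1.199]
ft_force: [3.9, 4.4, -6.8]
width: 8.8
```

{"op": "apply_moves", "data": {"commands": [[[0.005,0,0.0109,0],[0.0105,0,0.0216,0],[0.0165,0,0.0319,0],[0.023,0,0.042,0],[0.03,0,0.052,0],[0.0375,0,0.0611,0],[0.0375,0,0.0611,0]]]}}

```text
t: 18.7
ee_pos: [516.0, 119.8, 453.0]
orientation: [1.197, 1.223, -1.203]
ft_force: [-5.9, 7.5, -3.6]
width: 8.8
```

Run:
```python
from h import *
o=readout.get_obs(); print(o['t'],o['ee_pos'],o['ft_force'],o['moment'],o['width'])
s=cam('scene'); t=cam('top'); save(s[0],'s11.png',(260,70,400,220),5); save(t[0],'t11.png',(150,135,300,250),5)
for n in ('scene','top'):
  for l in('cover_bar','index_tip','cover','index'):
    print(n,l,[(round(x['conf'],2),np.round(x['position']).tolist()) for x in models.place_of(n,l)])
```

```text
18.7 [515.9592285  119.81367807 452.99852552] [-5.89205375  7.54886909 -3.61536088] [1.32788278 1.10569907 0.06483255] 8.844667218502025
scene cover_bar [(0.63, [513.0, 123.0, 280.0])]
scene index_tip [(0.72, [550.0, 245.0, 264.0])]Traceback (most recent call last):
  File "<stdin>", line 6, in <module>
ValueError: it knows: calculator, cover_bar, cover_hinge, holder, index_tip, label_box, label_roll, mouse, pen_cup, printer, scraper, scraper_grip, scraper_tip, slot_back, slot_mouth, spray, tape_roll
```

View pics/s11.png

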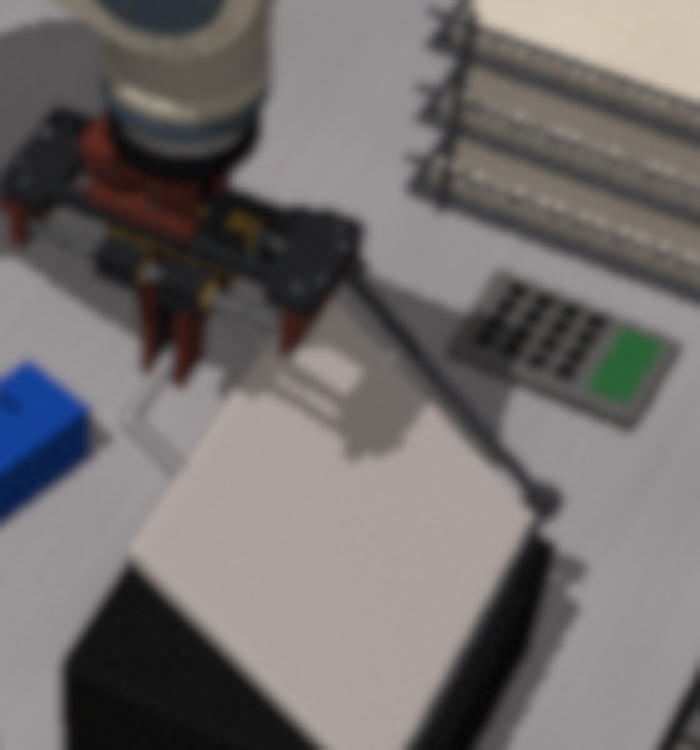

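View pics/t11.png

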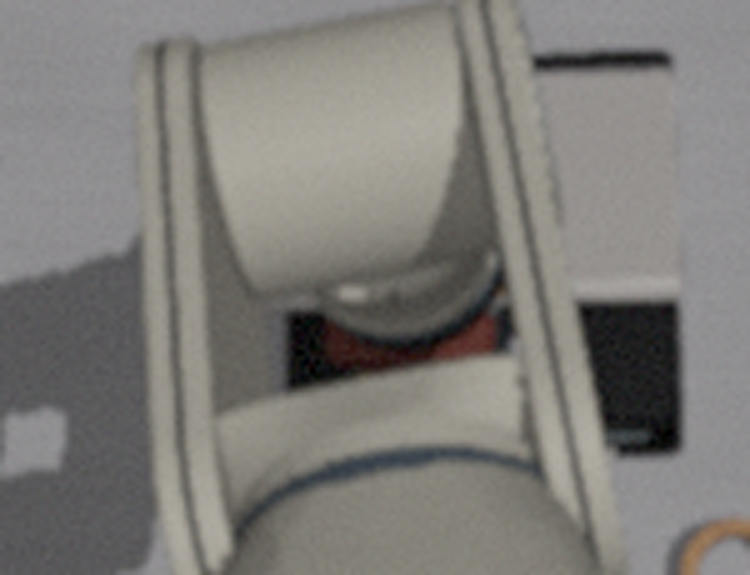

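```bash
cat > fit.py <<'E'
from h import *
from scipy.optimize import least_squares
from scipy.ndimage import map_coordinates
s=cam('scene')
def frame(p):  # hinge x,y,yaw
    x,y,yaw=p; ex=np.array([np.cos(yaw),np.sin(yaw),0]); ey=np.array([-np.sin(yaw),np.cos(yaw),0])
    return np.array([x,y,130.]),ex,ey
def pt(p,th,r,n,y):
    H,ex,ey=frame(p); r=np.asarray(r,float);y=np.asarray(y,float)+0*r;r=r+0*y
    c,si=np.cos(th),np.sin(th)
    return H+np.outer(-r*c+n*si,ex)+np.outer(y,ey)+np.outer(r*si+n*c,[0,0,1.])
def prof(g,uv,mode,half=6):
    d=uv[-1]-uv[0]; nrm=np.array([-d[1],d[0]])/np.hypot(*d); tt=np.arange(-half,half+.01,.25); out=[]
    for q in uv:
        P=q+tt[:,None]*nrm; v=map_coordinates(g,[P[:,1],P[:,0]],order=1)
        if mode=='edge':
            gr=np.abs(np.gradient(cv2.GaussianBlur(v[None],(0,0),2)[0])); k=gr.argmax(); w=np.where(abs(tt-tt[k])<1.6,gr,0); out.append((q+nrm*(tt*w).sum()/w.sum(),gr[k]))
        else:
            b=np.median(v); 
            w=np.clip(np.minimum(np.interp(tt,[-half,half],[v[:4].mean(),v[-4:].mean()]),1e9)-v,0,None); k=w.argmax(); w=np.where(abs(tt-tt[k])<2.5,w,0); out.append((q+nrm*(tt*w).sum()/w.sum(),w.max()))
    return np.array([o[0] for o in out]),np.array([o[1] for o in out]),nrm
E
cat > f1.py <<'E'
from fit import *
g=cv2.imread('pics/scene0.png',0).astype(float)
p=np.array([700.5,121,.015])
rr=np.arange(20,195,5.); yy=np.r_[np.arange(-105,-60,5.),np.arange(-30,30,5.),np.arange(60,106,5.)]
for it in range(4):
    a,wa,na=prof(g,proj(s,pt(p,0,rr,6,110)),'edge'); b,wb,nb=prof(g,proj(s,pt(p,0,200,6,yy)),'edge')
    f=lambda q:np.r_[(proj(s,pt(q,0,rr,6,110))-a)@na,(proj(s,pt(q,0,200,6,yy))-b)@nb]
    r=least_squares(f,p,loss='soft_l1',f_scale=.3,x_scale=[1,1,.01]); p=r.x
print(p,np.abs(f(p)).mean()); np.save('p.npy',p)
for fn in ('scene0','now'):
    gg=g if fn!='now' else s[0]['color'].mean(2).astype(float)
    th=.73;dz=0
    r2=np.arange(35,175,5.) if fn!='now' else np.arange(35,135,5.)
    for it in range(5):
        a,wa,na=prof(gg,proj(s,pt(p,th,r2,dz,126)),'line',5)
        f=lambda q:(proj(s,pt(p,q[0],r2,q[1],126))-a)@na
        r=least_squares(f,[th,dz],loss='soft_l1',f_scale=.3,x_scale=[.01,1]); th,dz=r.x
    r1=least_squares(lambda q:f([q[0],0]),[th],loss='soft_l1',f_scale=.3)
    print(fn,'index',th,dz,np.abs(f([th,dz])).mean(),'dz=0:',r1.x)
E
python3 f1.py
cat > f2.py <<'E'
from fit import *
p=np.load('p.npy'); g=s[0]['color'].mean(2).astype(float)
o=readout.get_obs(); print(o['t'],o['ee_pos'].round(1),o['ft_force'].round(1))
import sys
th=float(sys.argv[1])
yy=np.r_[np.arange(-105,-55,5.)]; rr=np.arange(20,110,5.)
for it in range(5):
    a,wa,na=prof(g,proj(s,pt(p,th,rr,6,110)),'edge',4); b,wb,nb=prof(g,proj(s,pt(p,th,200,6,yy)),'edge',4)
    fa=lambda q:(proj(s,pt(p,q[0],rr,6,110))-a)@na; fb=lambda q:(proj(s,pt(p,q[0],200,6,yy))-b)@nb
    A=least_squares(fa,[th],loss='soft_l1',f_scale=.3);B=least_squares(fb,[th],loss='soft_l1',f_scale=.3)
    th=least_squares(lambda q:np.r_[fa(q),fb(q)],[th],loss='soft_l1',f_scale=.3).x[0]
print('cover th',th,'left edge',A.x,np.abs(A.fun).mean(),'front',B.x,np.abs(B.fun).mean())
im=cv2.resize(s[0]['color'][70:220,260:400,::-1],None,fx=5,fy=5,interpolation=cv2.INTER_CUBIC)
def ln(P,col):
    q=((proj(s,P)-[260,70]+.5)*5).astype(int)
    cv2.line(im,tuple(map(int,q[0])),tuple(map(int,q[-1])),col,1)
ln(pt(p,th,[0,200],6,110),(0,0,255));ln(pt(p,th,[0,200],6,-110),(0,0,255));ln(pt(p,th,200,6,[-110,110]),(0,0,255));ln(pt(p,float(sys.argv[2]),[0,200],0,126),(0,255,0))
cv2.imwrite('pics/%s.png'%sys.argv[3],im)
E
python3 f2.py .696 .734 o1
```

```text
[7.04718850e+02 1.21355318e+02 2.74710532e-02] 0.3935829676216208
scene0 index 0.7315931858320863 0.8446937798899864 0.08456387050715916 dz=0: [0.73866159]
now index 0.7392066450583873 -1.750329717769401 0.17032352868755274 dz=0: [0.7198445]
19.0 [515.5 119.9 452.3] [-5.9  8.1 -2.9]
cover th 0.6553695676023161 left edge [0.6963774] 0.5231499206643405 front [0.62388893] 0.048438171508511575
```

View pics/o1.png

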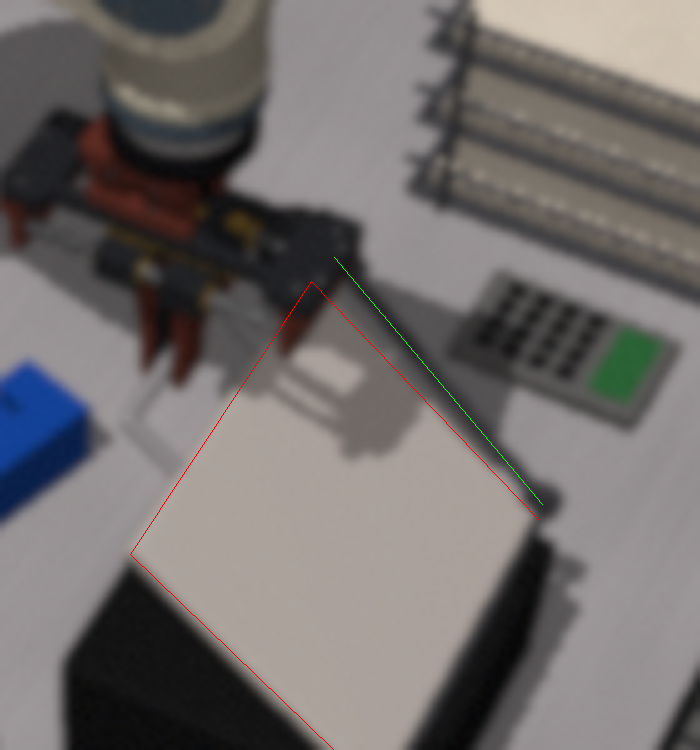

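{"op": "apply_moves", "data": {"commands": [[[0.002,0.0003,0.002,0],[0.004,0.0007,0.004,0],[0.0055,0.001,0.006,0],[0.0068,0.0015,0.008,0],[0.0068,0.0015,0.008,0],[0.0068,0.0015,0.008,0]]]}}

```text
t: 19.75
ee_pos: [522.1, 120.6, 460.2]
orientation: [1.194, 1.223, -1.205]
ft_force: [-7.4, 2.4, -2.1]
width: 9.1
```

```bash
python3 f2.py .735 .735 o2; python3 f1.py
python3 - <<'E'
from h import *
s=cam('scene'); save(s[0],'s12.png'); t=cam('top'); save(t[0],'t12.png')
for n in ('scene','top'):
  for l in('cover_bar','index_tip','scraper_tip'):
    print(n,l,[(round(x['conf'],2),np.round(x['position']).tolist()) for x in models.place_of(n,l)])
E
```

```text
19.8 [522.1 120.6 460.1] [-6.6  2.5 -1.4]
cover th 0.6842353331950017 left edge [0.75148282] 0.2846910695319042 front [0.66050337] 0.07481990919841497
[7.04718850e+02 1.21355318e+02 2.74710532e-02] 0.3935829676216208
scene0 index 0.7315931858320863 0.8446937798899864 0.08456387050715916 dz=0: [0.73866159]
now index 0.7453673010816628 -1.5056368194838274 0.09620807933022599 dz=0: [0.728668]
scene cover_bar [(0.6, [521.0, 123.0, 289.0])]
scene index_tip [(0.65, [550.0, 247.0, 263.0])]
scene scraper_tip [(0.97, [584.0, -206.0, 32.0])]
top cover_bar [(0.28, [669.0, -389.0, -0.0])]
top index_tip []
top scraper_tip [(0.79, [580.0, -205.0, 32.0])]
```

View pics/o2.png

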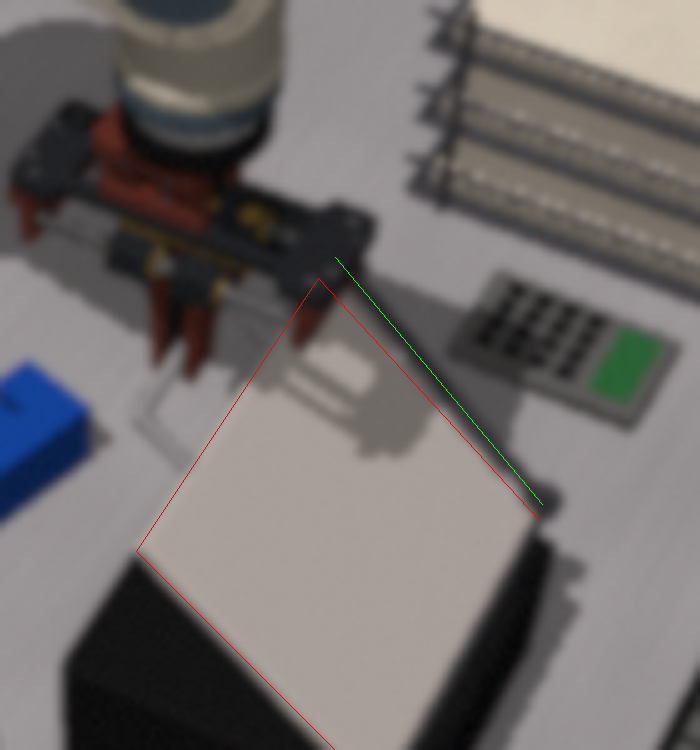

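View pics/t12.png

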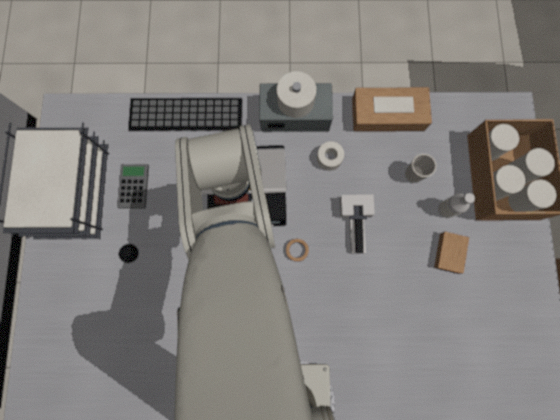

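```bash
cat > f3.py <<'E'
import fit; from fit import *
t=cam('top')
g0=cv2.imread('pics/top0.png',0).astype(float); g1=t[0]['color'].mean(2).astype(float)
save(t[0],'t13.png',(240,140,300,240),7)
p=np.array([700,121,.02])
c0=proj(t,pt(p,0,200,6,-90))[0]; print('shut pred',c0)
for nm,g,col in (('shut',g0,int(round(c0[0]))),('now',g1,276)):
    print(nm,col,[(r,int(g[r,col-3:col+4].mean())) for r in range(140,232)])
for th in (0,.66,.7,.73,.76): print(th,'top edge',proj(t,pt(p,th,200,6,-90)).round(2),'bottom edge',proj(t,pt(p,th,200,-6,-90)).round(2),'back',proj(t,pt(p,th,0,6,-90)).round(2))
E
python3 f3.py
```

```text
shut pred [279.61688703 219.64123689]
shut 280 [(140, 141), (141, 142), (142, 142), (143, 140), (144, 125), (145, 85), (146, 40), (147, 37), (148, 56), (149, 85), (150, 130), (151, 164), (152, 173), (153, 172), (154, 172), (155, 172), (156, 172), (157, 172), (158, 172), (159, 172), (160, 171), (161, 173), (162, 172), (163, 172), (164, 172), (165, 172), (166, 172), (167, 172), (168, 173), (169, 173), (170, 172), (171, 173), (172, 172), (173, 173), (174, 173), (175, 174), (176, 173), (177, 174), (178, 174), (179, 172), (180, 174), (181, 173), (182, 173), (183, 172), (184, 174), (185, 173), (186, 173), (187, 173), (188, 174), (189, 173), (190, 174), (191, 174), (192, 173), (193, 174), (194, 173), (195, 172), (196, 173), (197, 173), (198, 173), (199, 174), (200, 173), (201, 174), (202, 174), (203, 174), (204, 174), (205, 172), (206, 174), (207, 173), (208, 174), (209, 174), (210, 175), (211, 175), (212, 174), (213, 174), (214, 174), (215, 175), (216, 175), (217, 175), (218, 169), (219, 146), (220, 90), (221, 39), (222, 30), (223, 20), (224, 22), (225, 55), (226, 104), (227, 136), (228, 1
[... 834 characters left out ...]
 (207, 30), (208, 30), (209, 32), (210, 29), (211, 28), (212, 31), (213, 31), (214, 29), (215, 31), (216, 29), (217, 32), (218, 27), (219, 22), (220, 35), (221, 56), (222, 65), (223, 51), (224, 28), (225, 55), (226, 104), (227, 136), (228, 144), (229, 144), (230, 144), (231, 143)]
0 top edge [[279.62 219.64]] bottom edge [[279.66 220.39]] back [[277.99 149.66]]
0.66 top edge [[278.66 192.7 ]] bottom edge [[278.78 196.52]] back [[277.97 148.57]]
0.7 top edge [[278.58 190.03]] bottom edge [[278.7 194. ]] back [[277.97 148.53]]
0.73 top edge [[278.52 187.95]] bottom edge [[278.64 192.04]] back [[277.97 148.49]]
0.76 top edge [[278.45 185.82]] bottom edge [[278.58 190.03]] back [[277.97 148.46]]
```

```bash
true
```

```text
(no output)
```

View pics/t13.png

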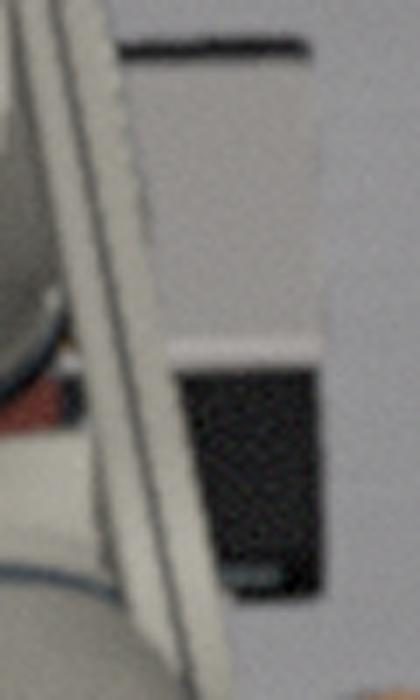

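Run:
```python
from fit import *
t=cam('top'); g0=cv2.imread('pics/top0.png',0).astype(float)
p=np.array([700,121,.02])
# line profile fit: col centroid by row
for r in range(148,196,1):
    w=np.clip(132-g0[r,180:207],0,None); 
    print(r,[int(x) for x in g0[r,181:208]])
for th in(.70,.73,.76):
    print(th,[ (rr,proj(t,pt(p,th,rr,0,126)).round(1).tolist()[0]) for rr in (-6,0,50,100,150,200)], 'front-top', proj(t,pt(p,th,200,4,126)).round(2),'front-bottom',proj(t,pt(p,th,200,-4,126)).round(2))
```

```text
148 [140, 142, 142, 142, 141, 140, 143, 141, 142, 141, 144, 142, 143, 140, 143, 142, 140, 128, 111, 100, 96, 103, 127, 139, 147, 141, 121]
149 [144, 143, 143, 143, 142, 145, 141, 141, 142, 142, 144, 145, 143, 144, 144, 140, 138, 120, 88, 66, 68, 74, 113, 140, 141, 131, 105]
150 [142, 143, 142, 144, 143, 140, 143, 144, 144, 143, 142, 140, 142, 145, 139, 145, 138, 115, 81, 58, 55, 70, 107, 134, 141, 119, 90]
151 [143, 144, 143, 145, 148, 145, 140, 142, 143, 144, 142, 147, 143, 144, 144, 142, 136, 112, 79, 65, 50, 64, 103, 135, 139, 115, 89]
152 [141, 141, 143, 143, 142, 145, 144, 143, 145, 144, 145, 142, 144, 143, 142, 145, 141, 112, 83, 65, 52, 63, 101, 136, 136, 124, 125]
153 [143, 141, 143, 142, 145, 145, 143, 145, 144, 148, 144, 144, 141, 144, 146, 143, 141, 116, 76, 57, 53, 59, 99, 135, 142, 143, 157]
154 [145, 141, 144, 144, 143, 143, 145, 144, 144, 146, 146, 145, 143, 144, 147, 145, 142, 120, 76, 49, 46, 62, 99, 136, 144, 147, 164]
155 [144, 145, 145, 144, 146, 145, 142, 144, 148, 144, 146, 147, 144, 146, 145, 146, 138, 114, 80, 49, 41, 61, 104, 134, 141, 148, 163]
156 [141, 142
[... 4918 characters left out ...]
 140, 139, 143, 142, 143, 144, 147, 138, 119, 97, 94, 88, 90, 91, 92, 89, 93, 94, 90, 92, 103, 136, 169]
0.7 [(-6, [201.9, 151.1]), (0, [201.6, 152.1]), (50, [199.0, 161.5]), (100, [196.2, 171.6]), (150, [193.2, 182.4]), (200, [189.9, 194.2])] front-top [[189.64 192.83]] front-bottom [[190.18 195.48]]
0.73 [(-6, [201.9, 151.1]), (0, [201.6, 152.1]), (50, [198.9, 161.0]), (100, [196.0, 170.6]), (150, [192.9, 181.0]), (200, [189.5, 192.1])] front-top [[189.25 190.78]] front-bottom [[189.78 193.5 ]]
0.76 [(-6, [201.9, 151.2]), (0, [201.6, 152.1]), (50, [198.8, 160.6]), (100, [195.8, 169.6]), (150, [192.6, 179.4]), (200, [189.1, 190.1])] front-top [[188.87 188.67]] front-bottom [[189.38 191.47]]
```

{"op": "apply_moves", "data": {"commands": [[[0.0006,0,0.0007,0],[0.0006,0,0.0007,0],[0.0006,0,0.0007,0],[0.0006,0,0.0007,0]]]}}

```text
t: 20.95
ee_pos: [522.7, 120.6, 460.8]
orientation: [1.194, 1.223, -1.205]
ft_force: [-5.4, 2.3, -2.3]
width: 8.9
```

```bash
python3 - <<'E'
from h import *
t=cam('top'); g=t[0]['color'].mean(2); print([(r,int(g[r,273:280].mean())) for r in range(185,196)])
o=readout.get_obs(); print(o['t'],o['ee_pos'],o['ft_force'],o['width'])
s=cam('scene'); save(s[0],'s14.png')
E
python3 f3.py | grep edge; python3 f2.py .735 .735 o3
```

```text
[(185, 141), (186, 144), (187, 148), (188, 160), (189, 160), (190, 154), (191, 132), (192, 86), (193, 39), (194, 24), (195, 29)]
21.0 [522.73377208 120.56581825 460.84773641] [-7.14666987  2.51122617 -2.84578763] 9.026842744084885
0 top edge [[279.62 219.64]] bottom edge [[279.66 220.39]] back [[277.99 149.66]]
0.66 top edge [[278.66 192.7 ]] bottom edge [[278.78 196.52]] back [[277.97 148.57]]
0.7 top edge [[278.58 190.03]] bottom edge [[278.7 194. ]] back [[277.97 148.53]]
0.73 top edge [[278.52 187.95]] bottom edge [[278.64 192.04]] back [[277.97 148.49]]
0.76 top edge [[278.45 185.82]] bottom edge [[278.58 190.03]] back [[277.97 148.46]]
21.2 [522.7 120.6 460.8] [-6.1  2.5 -1. ]
cover th 0.6868117380076368 left edge [0.7542935] 0.2473787771633605 front [0.66404601] 0.046944215957911886
```

View pics/s14.png

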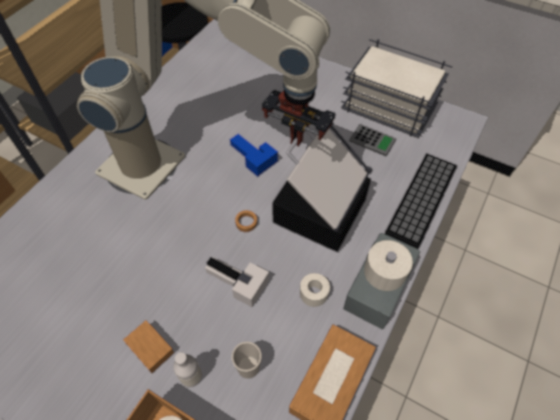

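Run:
```python
from fit import *
p=np.load('p.npy')
for pp in (p,[702,122,.02]):
  for th in(.66,.70,.73,.76): print(th,((proj(s,pt(pp,th,[200,190],0,126))-[260,100]+.5)*5).round().tolist())
g=cv2.imread('pics/scene0.png')
im=cv2.resize(g[100:190,310:390],None,fx=8,fy=8,interpolation=cv2.INTER_CUBIC)
for th,c in((.66,(0,0,255)),(.73,(0,255,0))):
    q=((proj(s,pt(p,th,[0,200],0,126))-[310,100]+.5)*8).astype(int); cv2.line(im,tuple(map(int,q[0])),tuple(map(int,q[1])),c,1)
cv2.imwrite('pics/o4.png',im)
im=cv2.resize(g[110:250,260:390],None,fx=5,fy=5,interpolation=cv2.INTER_CUBIC)
q=((proj(s,pt(p,0,[0,0,200,200],6,[110,-110,-110,110]))-[260,110]+.5)*5).astype(int); cv2.polylines(im,[q.astype(np.int32)],True,(0,0,255),1)
cv2.imwrite('pics/o5.png',im)
```

```text
0.66 [[318.0, 116.0], [330.0, 129.0]]
0.7 [[327.0, 112.0], [338.0, 124.0]]
0.73 [[334.0, 108.0], [345.0, 121.0]]
0.76 [[341.0, 105.0], [352.0, 118.0]]
0.66 [[317.0, 113.0], [328.0, 126.0]]
0.7 [[326.0, 108.0], [337.0, 121.0]]
0.73 [[333.0, 105.0], [343.0, 118.0]]
0.76 [[340.0, 102.0], [350.0, 115.0]]
```

View pics/o4.png

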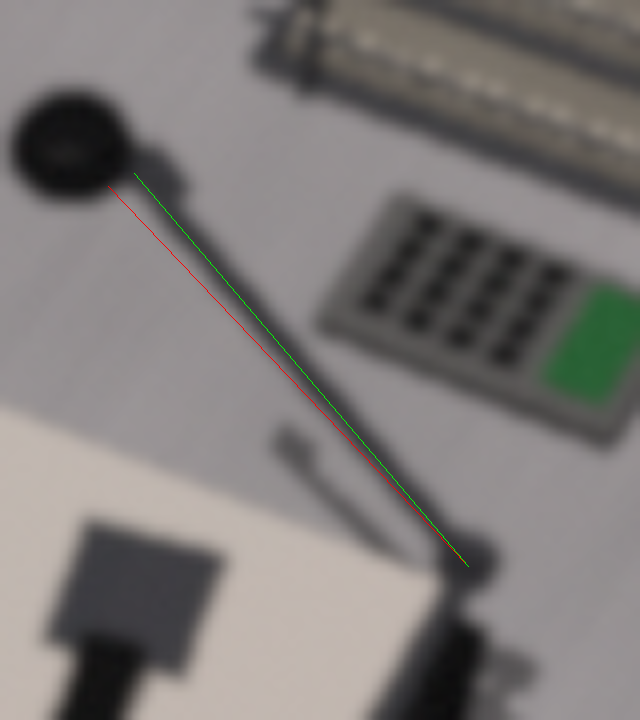

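View pics/o5.png

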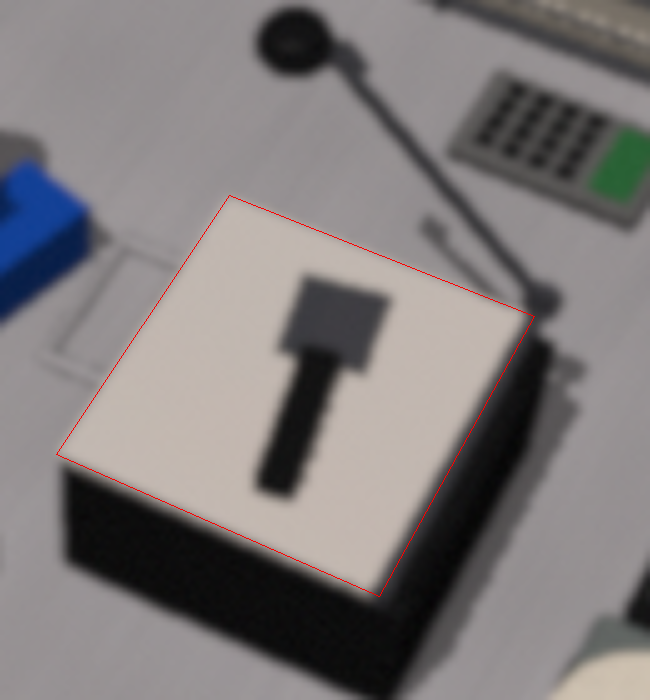

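```bash
cat > f4.py <<'E'
import fit; from fit import *
g0=cv2.imread('pics/scene0.png',0).astype(float); g1=s[0]['color'].mean(2).astype(float)
d,R0,t0,f0=s
def mk(q): return (d,cv2.Rodrigues(np.array(q[3:6]))[0]@R0,t0+cv2.Rodrigues(np.array(q[3:6]))[0]@np.zeros(3)+q[6:9]+(cv2.Rodrigues(np.array(q[3:6]))[0]@R0@np.array([600,100,100.])-R0@np.array([600,100,100.]))*-1,f0)
rr=np.arange(15,196,5.); yf=np.r_[np.arange(-105,-60,5.),np.arange(-30,30,5.),np.arange(60,106,5.)]
ri=np.arange(35,175,5.); rl=np.arange(15,110,5.); rR=np.arange(60,196,5.); yn=np.arange(-105,-50,5.)
L=[(g0,0,lambda P,a,b:pt(P,0,rr,6,110),'edge',5),(g0,0,lambda P,a,b:pt(P,0,200,6,yf),'edge',5),(g0,0,lambda P,a,b:pt(P,0,rr,6,-110),'edge',5),
(g0,0,lambda P,a,b:pt(P,b,ri,0,126),'line',5),
(g1,0,lambda P,a,b:pt(P,a,rl,6,110),'edge',4),(g1,0,lambda P,a,b:pt(P,a,200,6,yn),'edge',4),(g1,0,lambda P,a,b:pt(P,a,rR,6,-110),'edge',5)]
q=np.r_[701,122,.02,0,0,0,0,0,0,.73,.73]
for it in range(6):
    c=mk(q); M=[]
    for g,_,fn,m,h in L: a,w,n=prof(g,proj(c,fn(q[:3],q[9],q[10])),m,h); M.append((a,n))
    def F(x):
        c=mk(x); return [((proj(c,l[2](x[:3],x[9],x[10]))-a)@n) for l,(a,n) in zip(L,M)]
    def G(x): return np.r_[np.concatenate(F(x))/.5, x[3:6]/.003*3, x[6:9]/2*3, (x[0]-701)/3*2,(x[1]-122)/3*2]
    q=least_squares(G,q,loss='soft_l1',x_scale=[1,1,.01,.001,.001,.001,1,1,1,.01,.01]).x
print(q.round(4)); print([np.round([r.mean(),r.std()],2).tolist() for r in F(q)])
E
python3 f4.py
```

```text
[ 7.048808e+02  1.171358e+02  2.030000e-02  5.000000e-04  3.000000e-03
 -7.000000e-04  8.960000e-02  1.430000e-02 -1.683830e+01  6.907000e-01
  7.230000e-01]
[[-0.29, 0.98], [-0.13, 0.55], [0.08, 0.19], [0.01, 0.12], [-0.61, 0.35], [0.05, 0.98], [0.17, 0.35]]
```

Run:
```python
from fit import *
g=s[0]['color'].mean(2).astype(float)
p=np.array([702.5,122,.02])
for rng in ((25,100),(30,110),(40,120)):
    r=np.arange(*rng,4.)
    out=[]
    for n0,y,m,th in ((6,110,'edge',.74),(0,126,'line',.73)):
        q=np.array([th,0.])
        for it in range(6):
            a,w,nn=prof(g,proj(s,pt(p,q[0],r,n0+q[1],y)),m,4)
            F=lambda x:(proj(s,pt(p,x[0],r,n0+x[1],y))-a)@nn
            R=least_squares(F,q,loss='soft_l1',f_scale=.2,x_scale=[.01,1]); q=R.x
        out.append((q.round(3),R.fun.round(2)))
    print(rng,out)
im=cv2.resize(g[110:185,310:385],None,fx=9,fy=9,interpolation=cv2.INTER_CUBIC); cv2.imwrite('pics/z.png',im)
```

```text
(25, 100) [(array([0.715, 2.305]), array([-0.57, -0.58, -0.37,  0.05,  0.11,  0.24,  0.22,  0.03,  0.03,
        0.05,  0.07,  0.24,  0.24,  0.05,  0.02,  0.01, -0.17, -0.22,
       -0.4 ])), (array([ 0.719, -0.394]), array([-0.23, -0.15,  0.02,  0.12, -0.04, -0.05, -0.02,  0.01,  0.14,
        0.16,  0.15,  0.14,  0.01, -0.02,  0.09,  0.07, -0.07, -0.19,
       -0.23]))]
(30, 110) [(array([0.74 , 0.541]), array([-0.82, -0.42, -0.02,  0.02,  0.02,  0.01, -0.03, -0.02,  0.16,
        0.2 ,  0.22,  0.22,  0.21,  0.17,  0.17, -0.01, -0.06, -0.22,
       -0.39, -0.43])), (array([ 0.733, -1.074]), array([-0.04, -0.12, -0.03, -0.05, -0.05, -0.01,  0.02,  0.04,  0.17,
        0.17,  0.16,  0.03,  0.02,  0.02,  0.12, -0.01, -0.13, -0.15,
       -0.06, -0.02]))]
(40, 120) [(array([ 0.76 , -0.808]), array([-0.18, -0.17, -0.01, -0.18, -0.17,  0.  ,  0.05,  0.23,  0.25,
        0.24,  0.24,  0.23,  0.22,  0.17,  0.01, -0.12, -0.16, -0.18,
       -0.14, -0.1 ])), (array([ 0.739, -1.69 ]), array([-0.2 , -0.21, -0.05, -0.02,  0.12,  0.15,  0.15,  0.03,  0.03,
        0.12,  0.13, -0.  , -0.02, -0.03, -0.05, -0.07, -0.05, -0.  ,
       -0.01, -0.03]))][ WARN:0@2.038] global loadsave.cpp:1063 imwrite_ Unsupported depth image for selected encoder is fallbacked to CV_8U.
```

View pics/z.png

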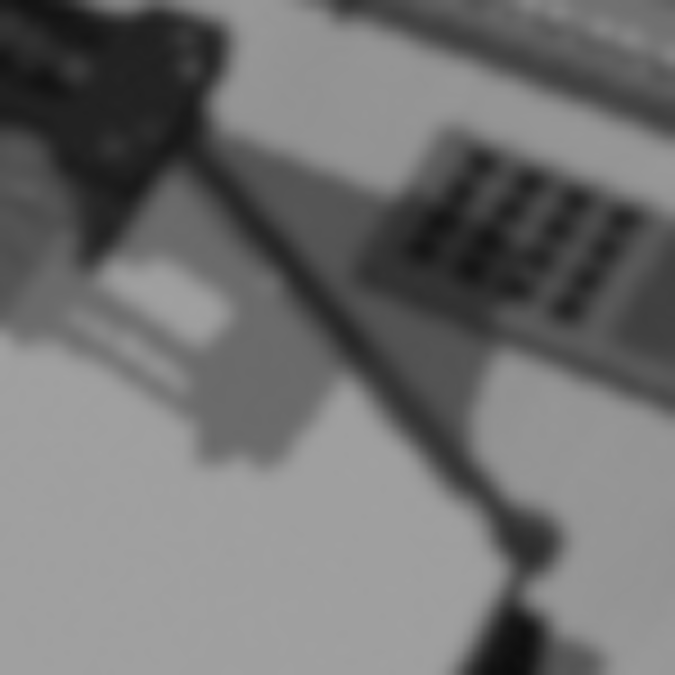

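Run:
```python
from h import *
o=readout.get_obs(); print(o['t'],o['ee_pos'],o['width'])
print(workorder.close_job())
```

```text
21.35 [522.70103363 120.57679736 460.82574944] 9.360363209356855
the job is handed in; nothing more can be done
None
```

I put the scraper in the white holder and released it. Then I gripped the cover's bar, lifted the cover to the index arm's angle, and handed the job in at about 21.4 s with the gripper still holding it. `close_job` gives no verdict.

**Scraper:**
- **Home position:** the blade met a firm stop at about 15 N, within 2 mm of where I expected the back wall. About 9 mm of blade stayed outside the slot; the brief says about 10 mm when fully home.
- **After release:** the pictures showed it lying in place, and the networks put its tip at the slot's back to within a few mm.

**Cover:**
- **Angle held:** about 0.73 rad. The arm's position gave 0.73–0.735, the top camera about 0.73, and the network's bar position, taken just before a last 0.004 rad nudge, about 0.72.
- **Index arm:** about 0.73 rad. Readings ran from 0.72 to 0.745, and I saw no sign that the arm had shifted.
- **Alignment:** in the last scene picture the cover's edge and the index arm run parallel. Slopes fitted to each differed by 0.01 rad or less on two stretches of the edge and by 0.02 on a third.
- **Grip:** the fingers stood at about 9 mm on the 10 mm bar, and the force on the wrist was about 7 N.

**Checks that disagreed:** fits to single cover edges in the scene camera did not agree. The front edge gave about 0.66 rad and the left edge about 0.75. A joint fit of that camera and the printer pose gave 0.69 for the cover against 0.72 for the index arm. Those fits had poor residuals, so I relied on the other measurements.

I did not touch the blue holder or anything else on the bench, and the last pictures showed them in place.

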